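Find the loaded disk case by its weight and dock it

TASK

Only one of the three identical disk cases in the rack still has its disk inside: heft them to find the heavy one, set it in the docking station socket end first, and press it in past the stiff connector until you feel it bottom on the shoulder, without ramming it. Then swing the orange latch fully closed behind it. The two light cases must finally stand in the rack's bays, and the other things on the desk stay where they are.

Things in the scene. Friction and masses are not known exactly. Their poses are not given: they have to be found in the camera images.
- case_a: one of three identical closed disk cases, silver with black end caps, 165 long (x) x 36 thick (y) x 114 mm high (z), on its long narrow edge in the rack. Origin: centre of its underside. Grip it from above across the 36 mm at mid length. Nothing outside shows what is in it: about 0.19 kg in all with only the light blank, 0.55 to 0.71 kg with the disk
- case_b: one of three identical closed disk cases, silver with black end caps, 165 long (x) x 36 thick (y) x 114 mm high (z), on its long narrow edge in the rack. Origin: centre of its underside. Grip it from above across the 36 mm at mid length. Nothing outside shows what is in it: about 0.19 kg in all with only the light blank, 0.55 to 0.71 kg with the disk
- case_c: one of three identical closed disk cases, silver with black end caps, 165 long (x) x 36 thick (y) x 114 mm high (z), on its long narrow edge in the rack. Origin: centre of its underside. Grip it from above across the 36 mm at mid length. Nothing outside shows what is in it: about 0.19 kg in all with only the light blank, 0.55 to 0.71 kg with the disk
- case_a_socket (a point): socket end of case_a: middle of the lower edge of its +x end face (black cap with a grey slot-shaped socket)
- case_b_socket (a point): socket end of case_b: middle of the lower edge of its +x end face (black cap with a grey slot-shaped socket)
- case_c_socket (a point): socket end of case_c: middle of the lower edge of its +x end face (black cap with a grey slot-shaped socket)
- rack: dark steel rack, fixed, 150 (x) x 200 (y) mm, plate 8 mm thick; three bays at y = -68, 0, +68 mm, each between 3 mm fins that rise 34 mm above the plate, with 2.2 mm of play on either side of a case. Cases stand on the plate along the rack's x, 32 mm clear of each other, tops 122 mm above the desk. Origin: centre of its underside
- dock: black docking station, fixed: channel along its x, 41 mm wide, floor at 8 mm, walls 5 mm thick to 46 mm height (flared lips to 56 mm), open at the top and at the -x end (x = -113 mm); hood at the +x end. A case fully home stands on the floor, socket end first, its origin at dock x = 0, y = 0. Origin: underside, 82.5 mm before the hood's face
- hood: hood at the +x end of the docking station, fixed to it, 76 mm wide, 84 mm high; its face towards the channel is the shoulder. Origin and axes as the dock's
- dock_shoulder (a point): lower edge of the hood's face (dock x = +82.5 mm, y = 0, on the channel floor), the shoulder where the case bottoms. A grey connector block, 14 mm wide, at 31 to 79 mm height, stands 10 mm proud of this face: it takes about 6 N to push back flush and stays where pushed
- latch (a joint): orange latch arm, 12 mm wide, at 47 to 56 mm height. 0 rad: swung out, open; 2.6: closed against its stop, straight across the channel (along the dock's -y), 2.5 mm behind a case that is home; a case not home blocks it. Grows counter-clockwise from above, round by the open end. Stays where left (about 1 N at the post). Below 0.9 rad a case can be set in
- latch_pivot (a point): axis of the latch's upright pin on the left (+y) wall near the open end: dock x = -91, y = +31 mm; this point is at 51 mm height
- latch_post (a point): upright finger post at the end of the latch arm, 14 mm diameter, from 56 to 102 mm height, 66 mm from the pin; this point is on its axis at 100 mm height
- mug: striped mug, 86 mm wide (120 with its handle), 90 mm high; bystander. Origin: centre of its underside
- screw_tin: blue hinged tin of screws, 66 x 99 x 25 mm; bystander. Origin: centre of its underside
- screwdriver: screwdriver with red handle, 198 mm long, lying along y near the desk's front edge; bystander. Origin: centre of its underside
- tape_roll: roll of dark tape, 55 mm wide, 19 mm high; bystander. Origin: centre of its underside

How it is judged:
By the outcome, as a careful person would: the job done as asked, in the order asked, and still so for the second after the job is handed in, with the robot touching nothing.
It also fails if it takes over 72 s, if anything falls off the work surface, if the arm or the gripper's body presses on something with over 40 N, if the wrist force passes 120 N, or if a joint passes its speed limit or range.

ROBOT

A 6-joint arm with a two-finger parallel gripper is mounted at the origin on a cart in front of the work surface, level with it; the furniture and walls round the work are solid. World frame = base frame: x ahead of the robot, y to its left, z up, the work surface at z = 0. Lengths are in m, angles in rad, forces in N, time in s.
With the tool pointing down it reaches from about 0.325 to 0.85 m from the base axis. Payload 4.4 kg.
Tool frame: the origin (TCP) lies midway between the tips of the shut fingers; the grasp point (between the pads) lies 19 mm behind it; z points along the fingers, y is the line along which they close (so a half turn about z gives the same grasp; the last joint's range is limited). The gripper opens to 94 mm and grips with 3 to 60 N. Pads are 16 mm wide; open, the fingers measure 119 mm over their backs; the gripper's body (75 mm by 177 mm) begins 78 mm behind the grasp point.
Start: joints at [0.991, 0.207, 1.542, -0, 1.393, -0.15], TCP at [0.24, 0.523, 0.205] pointing down, gripper open.
Joint ranges: [-2.73, 2.73], [-0.86, 2.22], [0.23, 2.46], [-1.11, 4.25], [0.08, 2.63], [-2.82, 2.82]. Speed limits (rad/s): [2.79, 2.79, 3.14, 3.14, 3.14, 3.14].

INTERFACE

Orientations are given as a unit quaternion [x, y, z, w].
In Python, from plant import manip, imaging gives the robot as it stands. The module is installed in compiled form; this text tells all that it offers.
- The arm moves only by the tool move_arm, never from a script. Its argument "targets" is a list of rows, each a list of 7 numbers: the opening, from -1 (shut) to 1 (fully open), then the shift along the tool's x, y, z as a fraction of full scale, then the turn, a rotation vector about the tool's x, y, z as a fraction of full scale. In form: [[fingers, dx, dy, dz, ax, ay, az], ...]. A call has 1 to 5 rows; each row shifts and turns the commanded pose from where the row before left it, along the tool's axes as they then stand; what a row does not reach is not made up. Full scale, the value 1, is 0.75 m for a shift and 4 degrees for a turn. A row lasts 1/12 s, in which the tool goes at most 41.7 mm and 7.16 degrees, less where a joint would pass 70% of its speed; a pose out of reach is approached as far as the arm can. A call with a number of a shift or a turn outside -1 to 1 is refused whole. A call with a gripper value outside its range is refused whole. The fingers move at their own pace and stop on an object; the grip force is fixed at half the most. Time passes only in rows, so rows that do not move let the fingers close. It gives the time, the measured TCP pose, the force, the opening and the grip force at its end, in the units of the state.
- manip.observe(): the state, without advancing time (a new reading comes with each control period).
- imaging.read_camera(name): name is "scene" or "side" or "wrist"; returns the picture (420x560x3 uint8, red, green, blue); there is no depth.
- imaging.camera_params(name): a dict with "mtx" (3x3 intrinsics, pixels), "R" (3x3) and "t" (3): a world point X has camera coordinates R X + t; the wrist camera has in their place "tool_from_camera" (4x4, takes a point from camera to tool coordinates, whose origin is the TCP and whose axes are the flange's). Camera axes: x right, y down, z forward; pixel columns grow to the right and rows downward; lengths in m; the calibration is good to about 2 mm. A picture is of the moment at which its call begins: read the wrist's pose just before it. camera_params takes no time and is no camera call.
- manip.hand_in(): hands the job in; it is judged then, once.
The state is a dict: "time": time; "joint_pos": joint angles; "qvel": joint speeds; "joint_torque": joint torques, N m; "tcp_pos": TCP position; "orientation": TCP orientation; "force": force on the tool from outside, world axes, zero at the start; "moment": the same for the moment, N m; "gripper_width": opening from 0.0 (shut) to 1.0 (fully open); "grip_force": force on a finger pad.
Only numpy, scipy, OpenCV 4.12 (cv2) and the standard library are available. Lean on these libraries where they do the work, as an engineer would, in place of code of your own. Each camera call takes 0.05 s, during which the arm holds its last target. There are 200 camera calls.

## Working session

There is one attempt and no reset: what is moved stays moved. The work goes in short steps, Python scripts to look and compute and a tool call to move; the robot and the scene stay as the last step left them, time stands still between calls to the robot, and variables do not carry over. Pictures are saved under pics/ and viewed, at most 10 in all, crops included, and the job is handed in when it is done.

Besides the shell and the picture viewer there is one more tool, called as name(argument=value, ...) on one line, values as JSON. move_arm: Moves the arm, as the interface text tells. Its arguments: {"type":"object","properties":{"targets":{"type":"array"}},"required":["targets"]}

```bash
mkdir -p pics
python3 - <<'E'
from plant import manip, imaging
import cv2, numpy as np
s=manip.observe(); print(s)
for n in ("scene","side"):
    im=imaging.read_camera(n); cv2.imwrite(f"pics/{n}0.png",im[:,:,::-1])
    p=imaging.camera_params(n); print(n,{k:np.round(v,4).tolist() for k,v in p.items()})
print(imaging.camera_params("wrist"))
E
```

```text
{'time': 0.0, 'joint_pos': array([ 9.90493033e-01,  2.07409939e-01,  1.54292522e+00, -2.53266744e-05,
        1.39348416e+00, -1.50494821e-01]), 'qvel': array([ 0.0002612 ,  0.00137802,  0.00037674, -0.00036336,  0.00102058,
        0.00153294]), 'joint_torque': array([ 3.34540337e-04, -3.70878267e+01, -2.81414312e+01,  6.97420654e-02,
        3.61099129e-02, -1.66378145e-04]), 'tcp_pos': array([0.23917597, 0.52202292, 0.20431015]), 'orientation': array([ 2.13251540e-01,  9.76996694e-01, -1.04428313e-03, -3.86178070e-04]), 'force': array([ 0.21614491, -0.06684864,  0.17325139]), 'moment': array([0.01886297, 0.02092546, 0.02831872]), 'grip_force': 0.0, 'gripper_width': 0.9999174670764004}
scene {'mtx': [[481.3412, 0.0, 278.3235], [0.0, 481.3412, 212.3252], [0.0, 0.0, 1.0]], 'R': [[0.9875, 0.1577, 0.0026], [0.1216, -0.7509, -0.6491], [-0.1004, 0.6413, -0.7607]], 't': [-0.5539, 0.13, 1.0685]}
side {'mtx': [[488.2304, 0.0, 270.862], [0.0, 488.2304, 208.8398], [0.0, 0.0, 1.0]], 'R': [[-0.9995, -0.0317, 0.0076], [-0.0223, 0.4927, -0.8699], [0.0239, -0.8696, -0.4932]], 't': [0.5199, 0.0198, 1.5355]}
{'mtx': array([[349.04816936,   0.        , 282.17142268],
       [  0.        , 349.04816936, 213.00756426],
       [  0.        ,   0.        ,   1.        ]]), 'tool_from_camera': array([[-1.74376449e-04, -9.73091357e-01, -2.30419576e-01,
         6.59140091e-02],
       [ 9.99999888e-01, -6.84001564e-05, -4.67915228e-04,
         5.47436558e-04],
       [ 4.39563529e-04, -2.30419632e-01,  9.73091260e-01,
        -1.78290636e-01],
       [ 0.00000000e+00,  0.00000000e+00,  0.00000000e+00,
         1.00000000e+00]])}
```

View pics/scene0.png

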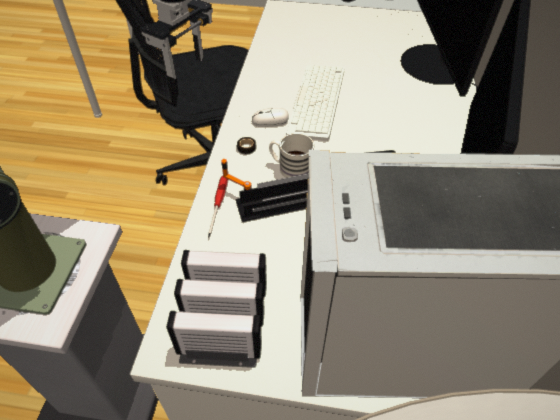

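View pics/side0.png

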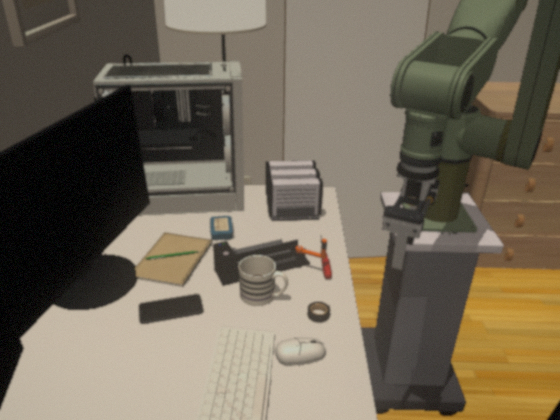

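The scene view shows the three cases around (220,300), and the dock at (240–310,195) with its hood hidden behind the PC tower. The orange latch runs from its pivot near (248,186) to its post near (224,165). The side view shows the cases at (293,190), the dock from (300,252) to its hood at (226,262), and the post near (323,243).

```bash
cat > h.py <<'E'
from plant import manip, imaging
import cv2, numpy as np
from scipy.spatial.transform import Rotation as Ro
def cam(n,s=None):
    p=imaging.camera_params(n)
    if n!="wrist": return p["mtx"],np.array(p["R"]),np.array(p["t"])
    T=np.eye(4);T[:3,:3]=Ro.from_quat(s["orientation"]).as_matrix();T[:3,3]=s["tcp_pos"]
    C=T@p["tool_from_camera"]; R=C[:3,:3].T
    return p["mtx"],R,-R@C[:3,3]
def ray(c,px):
    K,R,t=c; d=R.T@np.linalg.inv(K)@np.array([px[0],px[1],1.]); return -R.T@t,d/np.linalg.norm(d)
def onz(c,px,z):
    o,d=ray(c,px); return o+d*(z-o[2])/d[2]
def tri(rs):
    A=np.zeros((3,3));b=np.zeros(3)
    for o,d in rs:
        P=np.eye(3)-np.outer(d,d);A+=P;b+=P@o
    x=np.linalg.solve(A,b); return x,[np.linalg.norm((np.eye(3)-np.outer(d,d))@(x-o)) for o,d in rs]
def proj(c,X):
    K,R,t=c;q=K@(R@X+t);return q[:2]/q[2]
E
python3 - <<'E'
from h import *
np.set_printoptions(precision=3,suppress=True)
a=cam("scene");b=cam("side")
for p in [(171,316),(261,318),(178,285),(263,284),(184,255),(264,257)]: print(p,onz(a,p,.122))
print("plate",onz(a,(180,360),.008),onz(a,(257,360),.008))
print("post",tri([ray(a,(224,162)),ray(b,(323,239))]))
print("dock side",onz(b,(215,250),.084),onz(b,(236,245),.084),onz(b,(308,262),.0))
print("dock scene",onz(a,(238,193),.056),onz(a,(241,217),.0),onz(a,(248,186),.056))
print("tin",onz(b,(221,226),.025),"mug",onz(b,(257,265),.09))
s=manip.observe();print(Ro.from_quat(s["orientation"]).as_matrix())
E
```

```text
(171, 316) [ 0.385 -0.117  0.122]
(261, 318) [ 0.545 -0.096  0.122]
(178, 285) [ 0.378 -0.053  0.122]
(263, 284) [ 0.535 -0.025  0.122]
(184, 255) [0.37  0.016 0.122]
(264, 257) [0.526 0.036 0.122]
plate [ 0.393 -0.149  0.008] [ 0.539 -0.126  0.008]
post (array([0.38 , 0.308, 0.1  ]), [np.float64(0.0001015186567897845), np.float64(0.00010151865678984746)])
dock side [0.648 0.344 0.084] [0.599 0.32  0.084] [0.412 0.268 0.   ]
dock scene [0.423 0.254 0.056] [0.433 0.228 0.   ] [0.442 0.281 0.056]
tin [0.661 0.135 0.025] mug [0.54  0.411 0.09 ]
[[-0.909  0.417 -0.001]
 [ 0.417  0.909 -0.002]
 [ 0.    -0.002 -1.   ]]
```

```bash
cat >> h.py <<'E'
def yaw(s): # heading of tool y, deg
    m=Ro.from_quat(s["orientation"]).as_matrix(); return np.degrees(np.arctan2(m[1,1],m[0,1]))
def plan(P,Y,n,grip,s=None,P0=None,Y0=None):
    """rows from P0/Y0 (default measured) to P, yaw Y(deg of tool y)"""
    s=s or manip.observe(); P0=s["tcp_pos"] if P0 is None else np.array(P0); Y0=yaw(s) if Y0 is None else Y0
    P=np.array(P,float); dY=(Y-Y0)/n
    for i in range(n):
        a=np.radians(Y0+dY*i); ty=np.array([np.cos(a),np.sin(a),0]);tz=np.array([0,0,-1.]);tx=np.cross(ty,tz)
        d=(P-P0)/n/.75
        print([grip]+[round(float(v),4) for v in (d@tx,d@ty,d@tz,0,0,-dY/4)],end=",\n" if i%5<4 else "\n--\n")
    print("step mm",np.linalg.norm(P-P0)/n*1e3,"deg",dY)
E
python3 - <<'E'
from h import *
print(onz(cam("scene"),(305,390),0),onz(cam("side"),(243,207),0),onz(cam("side"),(160,207),0))
plan([.44,.27,.32],98,10,1)
E
```

```text
[ 0.63774077 -0.16526597  0.        ] [ 0.61070025 -0.02460904  0.        ] [ 0.87667051 -0.01254354  0.        ]
[1, -0.0383, -0.0194, -0.0154, 0.0, 0.0, -0.8157],
[1, -0.0372, -0.0215, -0.0154, 0.0, 0.0, -0.8157],
[1, -0.0359, -0.0236, -0.0154, 0.0, 0.0, -0.8157],
[1, -0.0345, -0.0256, -0.0154, 0.0, 0.0, -0.8157],
[1, -0.033, -0.0276, -0.0154, 0.0, 0.0, -0.8157]
--
[1, -0.0313, -0.0294, -0.0154, 0.0, 0.0, -0.8157],
[1, -0.0296, -0.0311, -0.0154, 0.0, 0.0, -0.8157],
[1, -0.0278, -0.0328, -0.0154, 0.0, 0.0, -0.8157],
[1, -0.0259, -0.0343, -0.0154, 0.0, 0.0, -0.8157],
[1, -0.0239, -0.0357, -0.0154, 0.0, 0.0, -0.8157]
--
step mm 34.23683579618196 deg 3.262630397375028
```

move_arm(targets=[[0.2,-0.038,-0.019,-0.015,0,0,-0.82],[0.2,-0.037,-0.022,-0.015,0,0,-0.82],[0.2,-0.036,-0.024,-0.015,0,0,-0.82],[0.2,-0.035,-0.026,-0.015,0,0,-0.82],[0.2,-0.033,-0.028,-0.015,0,0,-0.82]])

```text
time: 0.52
tcp_pos: [0.3403, 0.3944, 0.2616]
orientation: [0.07, 0.998, -0.0, -0.0]
force: [-0.3, 0.7, -0.7]
gripper_width: 0.682
grip_force: 0.0
```

move_arm(targets=[[0.2,-0.031,-0.029,-0.015,0,0,-0.82],[0.2,-0.03,-0.031,-0.015,0,0,-0.82],[0.2,-0.028,-0.033,-0.015,0,0,-0.82],[0.2,-0.026,-0.034,-0.015,0,0,-0.82],[0.2,-0.024,-0.036,-0.015,0,0,-0.82]])

```text
time: 0.93
tcp_pos: [0.4414, 0.2688, 0.318]
orientation: [-0.073, 0.997, -0.0, -0.0]
force: [0.7, 0.8, 0.5]
gripper_width: 0.603
grip_force: 0.0
```

move_arm(targets=[[0.2,0,0,0,0,0,0],[0.2,0,0,0,0,0,0],[0.2,0,0,0,0,0,0]])

```text
time: 1.18
tcp_pos: [0.4405, 0.2703, 0.3172]
orientation: [-0.071, 0.997, 0.0, -0.001]
force: [0.1, -0.3, 0.1]
gripper_width: 0.6
grip_force: 0.0
```

Run:
```python
from h import *
import pickle
s=manip.observe(); im=imaging.read_camera("wrist"); cv2.imwrite("pics/w1.png",im[:,:,::-1]); pickle.dump(s,open("w1.pkl","wb"))
print(s["tcp_pos"],yaw(s),s["joint_pos"],s["time"],np.abs(s["qvel"]).max())
```

```text
[0.44045245 0.2702905  0.317206  ] 98.1221737331693 [ 3.82404911e-01  1.70151320e-02  1.52282883e+00  6.18622055e-04
  1.60325873e+00 -1.33013067e+00] 1.1833 0.025002278559627094
```

View pics/w1.png

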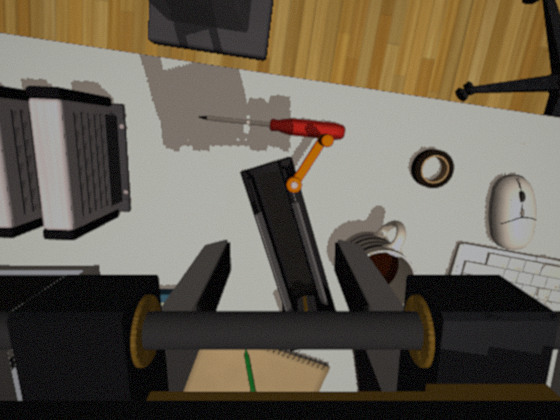

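The wrist view shows the dock's open end near (268,165), the pivot at (293,185), the post at (327,141) and part of the rack on the left. The gripper hides the hood, so I'm moving forward for a second view.

move_arm(targets=[[0.2,-0.045,0,0,0,0,0],[0.2,-0.045,0,0,0,0,0],[0.2,-0.045,0,0,0,0,0],[0.2,0,0,0,0,0,0],[0.2,0,0,0,0,0,0]])

```text
time: 1.65
tcp_pos: [0.5407, 0.2857, 0.3152]
orientation: [-0.072, 0.997, -0.0, -0.002]
force: [-0.2, 0.5, 0.4]
gripper_width: 0.599
grip_force: 0.0
```

Run:
```python
from h import *
import pickle
s=manip.observe(); im=imaging.read_camera("wrist"); cv2.imwrite("pics/w2.png",im[:,:,::-1]); pickle.dump(s,open("w2.pkl","wb"))
print(s["tcp_pos"],yaw(s))
g=lambda i:np.clip((i/255.)**.5*255,0,255).astype(np.uint8)
a=cv2.imread("pics/w1.png")[100:300,200:380];b=im[30:300,180:400,::-1]
b=im[20:290,180:400,::-1]
A=cv2.resize(g(a),None,fx=2,fy=2,interpolation=2);B=cv2.resize(g(b),None,fx=2,fy=2,interpolation=2)
c=np.zeros((540,800,3),np.uint8);c[:400,:360]=A;c[:540,360:]=B;cv2.imwrite("pics/m2.png",c)
plan([.45,-.02,.36],98,8,.2)
```

```text
[0.54068061 0.28569415 0.3152248 ] 98.24369889774762
[0.2, 0.0222, -0.0483, -0.0073, 0.0, 0.0, 0.0083],
[0.2, 0.0221, -0.0483, -0.0073, 0.0, 0.0, 0.0083],
[0.2, 0.0221, -0.0483, -0.0073, 0.0, 0.0, 0.0083],
[0.2, 0.0221, -0.0483, -0.0073, 0.0, 0.0, 0.0083],
[0.2, 0.0221, -0.0483, -0.0073, 0.0, 0.0, 0.0083]
--
[0.2, 0.022, -0.0483, -0.0073, 0.0, 0.0, 0.0083],
[0.2, 0.022, -0.0483, -0.0073, 0.0, 0.0, 0.0083],
[0.2, 0.022, -0.0483, -0.0073, 0.0, 0.0, 0.0083],
step mm 40.1992316795241 deg -0.033273324777754354
```

View pics/m2.png

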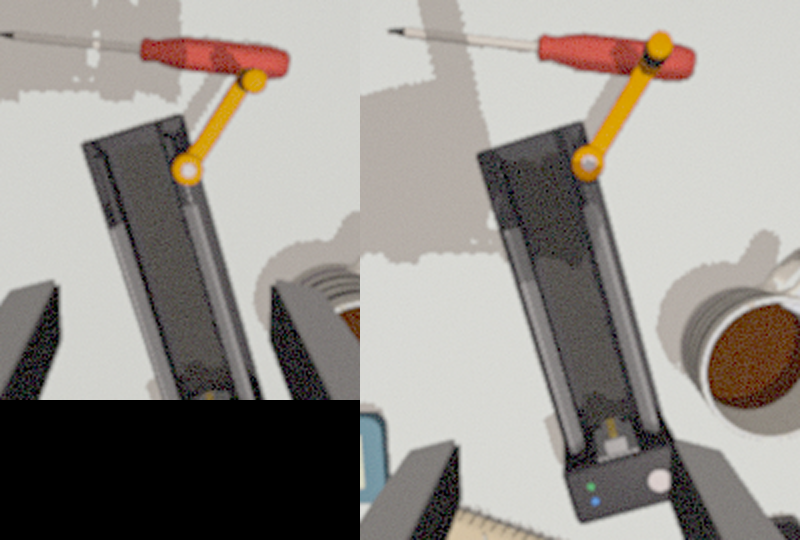

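The two crops show the dock clearly. In w2 (full-picture pixels), the pivot is at (294,101), the post top at (329.5,42) and the hood's face top edge runs from (283,255.5) to (336,240.5).

move_arm(targets=[[0.2,0.022,-0.048,-0.007,0,0,0],[0.2,0.022,-0.048,-0.007,0,0,0],[0.2,0.022,-0.048,-0.007,0,0,0],[0.2,0.022,-0.048,-0.007,0,0,0],[0.2,0.022,-0.048,-0.007,0,0,0]])

```text
time: 2.12
tcp_pos: [0.4826, 0.0945, 0.3448]
orientation: [-0.073, 0.997, 0.0, 0.0]
force: [0.1, -0.6, -0.1]
gripper_width: 0.605
grip_force: 0.0
```

move_arm(targets=[[0.2,0.022,-0.048,-0.007,0,0,0],[0.2,0.022,-0.048,-0.007,0,0,0],[0.2,0.022,-0.048,-0.007,0,0,0],[0.2,0,0,0,0,0,0],[0.2,0,0,0,0,0,0]])

```text
time: 2.53
tcp_pos: [0.4503, -0.0197, 0.3609]
orientation: [-0.07, 0.998, -0.0, 0.001]
force: [-0.3, -0.1, -0.3]
gripper_width: 0.599
grip_force: 0.0
```

Run:
```python
from h import *
import pickle
np.set_printoptions(precision=4,suppress=True)
s=manip.observe(); im=imaging.read_camera("wrist"); cv2.imwrite("pics/w3.png",im[:,:,::-1]); pickle.dump(s,open("w3.pkl","wb"))
print(s["tcp_pos"],yaw(s),s["time"],s["joint_pos"])
c1=cam("wrist",pickle.load(open("w1.pkl","rb")));c2=cam("wrist",pickle.load(open("w2.pkl","rb")))
ims=[cv2.imread(f"pics/w{i}.png") for i in (1,2)]
for i in ims:
    h=cv2.cvtColor(i,cv2.COLOR_BGR2HSV);m=cv2.inRange(h,(8,180,90),(28,255,255));n,l,st,ce=cv2.connectedComponentsWithStats(m)
    print([(st[k],ce[k]) for k in range(1,n) if st[k][4]>40])
print("pivot",tri([ray(c1,(294,185)),ray(c2,(294,101))]))
print("post",tri([ray(c1,(327,140)),ray(c2,(329.5,42))]),tri([ray(c1,(327,140)),ray(c2,(329.5,42)),ray(cam("scene"),(224,162)),ray(cam("side"),(323,239))]))
pv=onz(c2,(294,101),.057);pv1=onz(c1,(294,185),.057)
hl=onz(c2,(283,255.5),.084);hr=onz(c2,(336,240.5),.084);print(pv,pv1,hl,hr,np.linalg.norm(hl-hr))
for pivot in(pv,pv1):
    d=(hl+hr)/2-pivot;print("len",np.hypot(*d[:2]),"yaw",np.degrees(np.arctan2(d[1],d[0]))+10.13, "from face",np.degrees(np.arctan2((hl-hr)[1],(hl-hr)[0]))+90)
def f(mx,my):return ((mx-360)/2+180,my/2+20)
for A,B,z in (((505,228),(575,455),.056),((592,205),(660,430),.056)):
    p,q=onz(c2,f(*A),z),onz(c2,f(*B),z);print(p,q,np.degrees(np.arctan2(*(q-p)[1::-1])))
```

```text
[ 0.4503 -0.0197  0.3609] 97.99938907847861 2.5333 [-0.2366 -0.1453  1.5894  0.0006  1.6953 -1.9469]
[(array([ 17,   0,  14,  36, 211], dtype=int32), array([23.1327, 17.455 ])), (array([519,   2,  26,  77, 400], dtype=int32), array([532.8975,  43.5375])), (array([367,  13,  24,  75, 497], dtype=int32), array([379.2596,  49.1247])), (array([343,  58,  15,  26, 143], dtype=int32), array([349.5175,  71.4615])), (array([431,  58,  11,  33,  70], dtype=int32), array([436.3429,  74.8714])), (array([425,  61,   7,  15,  43], dtype=int32), array([428.6512,  68.9535])), (array([415,  86,  13,  10,  42], dtype=int32), array([420.7619,  91.619 ])), (array([510,  92,  17,  18, 130], dtype=int32), array([517.6462, 101.2077])), (array([286, 134,  48,  59, 582], dtype=int32), array([308.6237, 161.8918])), (array([427, 337,   8,  28,  88], dtype=int32), array([430.7273, 350.4432])), (array([131, 346,   6,  16,  49], dtype=int32), array([133.3061, 353.1633]))]
[(array([379,   0,  12,   7,  56], dtype=int32), array([384.1429,   2.8929])), (array([533,   0,  15,  32, 118], dtype=int32), array([539.9915
[... 490 characters left out ...]
8248722615059e-05)])
post (array([0.3783, 0.3122, 0.0969]), [np.float64(2.9098517783524385e-05), np.float64(2.9098517783567912e-05)]) (array([0.3793, 0.3107, 0.1005]), [np.float64(0.001401052043852122), np.float64(0.001155750389770333), np.float64(0.0018633654083365586), np.float64(0.0016784204192871056)])
[0.4385 0.2851 0.057 ] [0.4395 0.2854 0.057 ] [0.6238 0.2986 0.084 ] [0.5952 0.3602 0.084 ] 0.06789097009293334
len 0.1766488856860249 yaw 24.679075949138607 from face 24.898676453495895
len 0.17567476446909386 yaw 24.657731761260614 from face 24.898676453495895
[0.4838 0.2406 0.056 ] [0.622  0.3044 0.056 ] 24.776293456126375
[0.4628 0.2912 0.056 ] [0.5971 0.3568 0.056 ] 26.032077189406337
```

View pics/w3.png

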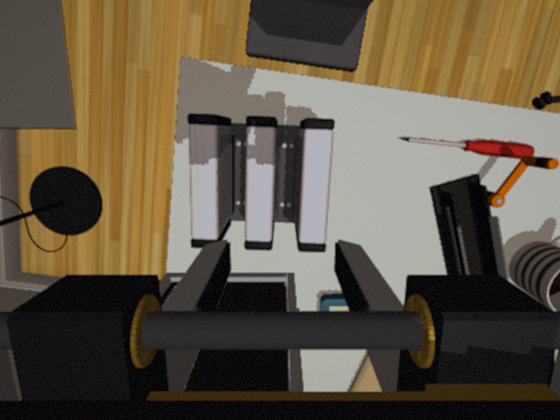

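Three case tops are seen in w3 at about x = 210, 261 and 316, rows 117–248. I'm enlarging the rack in all three views for the edges and the socket ends.

Run:
```python
from h import *
g=lambda i:np.clip((i/255.)**.5*255,0,255).astype(np.uint8)
R=lambda i,f:cv2.resize(g(i),None,fx=f,fy=f,interpolation=2)
w=R(cv2.imread("pics/w3.png")[105:260,180:340],3)   #465x480
a=R(cv2.imread("pics/scene0.png")[240:370,160:270],2.9)
b=R(cv2.imread("pics/side0.png")[150:225,255:330],2.9)
c=np.zeros((600,800,3),np.uint8);c[:w.shape[0],:w.shape[1]]=w;c[:a.shape[0],480:480+a.shape[1]]=a;c[380:380+b.shape[0],480:480+b.shape[1]]=b
cv2.imwrite("pics/m3.png",c)
```

```text
(no output)
```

View pics/m3.png

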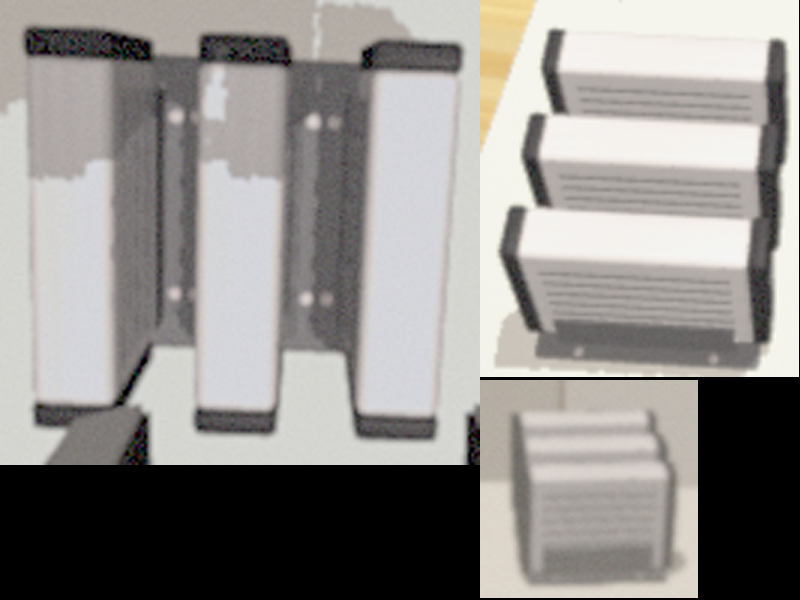

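Run:
```python
from h import *
import pickle
np.set_printoptions(precision=4,suppress=True)
c=cam("wrist",pickle.load(open("w3.pkl","rb")));sc=cam("scene");s1=cam("wrist",pickle.load(open("w1.pkl","rb")))
f=lambda p:(p[0]/3+180,p[1]/3+105)
g=lambda p:((p[0]-480)/2.9+160,p[1]/2.9+240)
for n,TL,TR,BL,BR in (("L",(28,57),(113,57),(36,405),(115,403)),("M",(199,64),(288,66),(197,410),(276,411)),("R",(372,68),(460,72),(359,412),(437,414))):
    P=[onz(c,f(p),.122) for p in(TL,TR,BL,BR)]
    d=(P[2]+P[3]-P[0]-P[1])/2;print(n,*[p[:2] for p in P],"ctr",sum(P)[:2]/4,"len",np.linalg.norm(d),"yaw",np.degrees(np.arctan2(d[1],d[0])),"w",np.linalg.norm(P[0]-P[1]),np.linalg.norm(P[2]-P[3]))
# heights by two views: scene white corners (far-y top corners / near)
print("M far top-left", tri([ray(c,f((197,410))),ray(sc,g((756,190-35)))]))
for nm,w,q in (("M -x,+y",(288,66),(546,116)),("R -x,+y",(460,72),(565,32)),("R +x,+y",(437,414),(770,42)),("M +x,+y",(276,411),(763,125)),("L -x,+y",(113,57),(525,210)),("L +x,+y",(115,403),(752,220))):
    print(nm,tri([ray(c,f(w)),ray(sc,g(q))]))
# screws / plate holes at montage (177,117),(313,121),(175,294),(306,299)
H=[onz(c,f(p),.008)[:2] for p in((177,117),(313,121),(175,294),(306,299))];print(H,np.mean(H,0),np.degrees(np.arctan2(*(H[2]+H[3]-H[0]-H[1])[::-1])),np.degrees(np.arctan2(*(H[1]+H[3]-H[0]-H[2])[::-1]))-90)
```

```text
L [ 0.3935 -0.1362] [ 0.3889 -0.1037] [ 0.5336 -0.122 ] [ 0.5281 -0.0894] ctr [ 0.461  -0.1128] len 0.1403614659912079 yaw 5.839707977580558 w 0.032812146176943585 0.033012212113608545
M [ 0.3869 -0.0705] [ 0.3829 -0.0364] [ 0.5264 -0.0552] [ 0.5223 -0.0225] ctr [ 0.4546 -0.0461] len 0.1401800369963895 yaw 5.992440927899925 w 0.03440649036510343 0.032995133587055844
R [ 0.3791 -0.0041] [0.3759 0.0299] [0.5179 0.0119] [0.5142 0.0444] ctr [0.4468 0.0205] len 0.13935997173247325 yaw 6.286613509656203 w 0.034121999036144574 0.03262342015193481
M far top-left (array([ 0.5248, -0.0538,  0.1306]), [np.float64(0.0015573023388940003), np.float64(0.0015573023388940506)])
M -x,+y (array([ 0.3824, -0.0368,  0.1157]), [np.float64(0.0005568327872303178), np.float64(0.0005568327872302639)])
R -x,+y (array([0.3757, 0.0306, 0.116 ]), [np.float64(0.00011232289204046524), np.float64(0.00011232289204064144)])
R +x,+y (array([0.5164, 0.0456, 0.1149]), [np.float64(8.37830165648998e-06), np.float64(8.378301656485559e-06)])
M +x,+y (array([ 0.5241, -0.0222,  0.1172]), [np.float64(0.00030283856353581625), np.float64(0.00030283856353588955)])
L -x,+y (array([ 0.3886, -0.1052,  0.1147]), [np.float64(0.00041031333352359577), np.float64(0.00041031333352366353)])
L +x,+y (array([ 0.5302, -0.0903,  0.116 ]), [np.float64(1.6450065812705228e-06), np.float64(1.6450065813436582e-06)])
[array([ 0.4145, -0.0899]), array([ 0.407 , -0.0226]), array([ 0.5041, -0.081 ]), array([ 0.4973, -0.0134])] [ 0.4557 -0.0517] 5.732315498883843 6.048580355999533
```

The tops lie 67 mm apart at yaw about 6°, and their measured height is about 0.116–0.12, which fits. I'll heft the middle case first.

move_arm(targets=[[0.2,-0.001,-0.018,0.03,0,0,0.25],[0.2,-0.001,-0.018,0.04,0,0,0.25],[0.2,0,0,0.05,0,0,0],[0.2,0,0,0.05,0,0,0],[0.2,0,0,0,0,0,0]])

```text
time: 3.0
tcp_pos: [0.45, -0.0416, 0.2236]
orientation: [-0.055, 0.998, 0.003, -0.008]
force: [-1.0, -0.1, -2.5]
gripper_width: 0.599
grip_force: 0.0
```

Run:
```python
from h import *
s=manip.observe(); print(s["tcp_pos"],yaw(s)); plan([.4546,-.0461,.066],96,6,.2)
```

```text
[ 0.44997122 -0.0416376   0.22355426] 96.35368098981527
[0.2, -0.0009, -0.0011, 0.035, 0.0, 0.0, 0.0147],
[0.2, -0.0009, -0.0011, 0.035, 0.0, 0.0, 0.0147],
[0.2, -0.0009, -0.0011, 0.035, 0.0, 0.0, 0.0147],
[0.2, -0.0009, -0.0011, 0.035, 0.0, 0.0, 0.0147],
[0.2, -0.0009, -0.0011, 0.035, 0.0, 0.0, 0.0147]
--
[0.2, -0.0009, -0.0011, 0.035, 0.0, 0.0, 0.0147],
step mm 26.280899268863372 deg -0.05894683163587899
```

move_arm(targets=[[0.2,-0.0025,-0.003,0.02,0,0,0],[0.2,-0.002,-0.002,0.03,0,0,0],[0.2,0,0,0.04,0,0,0],[0.2,0,0,0.04,0,0,0],[0.2,0,0,0.04,0,0,0]])

```text
time: 3.42
tcp_pos: [0.4625, -0.0477, 0.1062]
orientation: [-0.055, 0.998, -0.0, 0.002]
force: [0.7, -0.1, -0.0]
gripper_width: 0.601
grip_force: 0.0
```

move_arm(targets=[[0.2,0,0,0.025,0,0,0],[0.2,0,0,0,0,0,0],[0.2,0,0,0,0,0,0]])

```text
time: 3.67
tcp_pos: [0.461, -0.0479, 0.087]
orientation: [-0.055, 0.998, 0.0, -0.0]
force: [-0.9, -0.0, -0.4]
gripper_width: 0.599
grip_force: 0.0
```

Run:
```python
from h import *
s=manip.observe(); print(s["tcp_pos"],yaw(s),s["force"],s["orientation"]); plan([.4546,-.0461,.066],96,1,.2)
```

```text
[ 0.46098441 -0.04785895  0.08702942] 96.31112140661654 [-0.85486599 -0.03107533 -0.43178423] [-5.50471087e-02  9.98483731e-01  1.89061744e-04 -1.36305753e-04]
[0.2, 0.0082, 0.0033, 0.028, 0.0, 0.0, 0.0778],
step mm 22.047474545119826 deg -0.311121406616536
```

move_arm(targets=[[0.2,0.008,0.003,0.02,0,0,0.08],[0.2,0,0,0.008,0,0,0],[-1,0,0,0,0,0,0],[-1,0,0,0,0,0,0],[-1,0,0,0,0,0,0]])

```text
time: 4.08
tcp_pos: [0.4556, -0.0478, 0.0667]
orientation: [-0.051, 0.999, -0.0, 0.001]
force: [-0.1, -0.3, -0.4]
gripper_width: 0.426
grip_force: 0.0
```

move_arm(targets=[[-1,0,0,0,0,0,0],[-1,0,0,0,0,0,0],[-1,0,0,-0.015,0,0,0],[-1,0,0,-0.015,0,0,0],[-1,0,0,0,0,0,0]])

```text
time: 4.5
tcp_pos: [0.4557, -0.0481, 0.0895]
orientation: [-0.051, 0.999, -0.001, 0.002]
force: [0.8, -0.3, -2.2]
gripper_width: 0.38
grip_force: 30.0
```

move_arm(targets=[[-1,0,0,0,0,0,0],[-1,0,0,0,0,0,0],[-1,0,0,0,0,0,0]])

```text
time: 4.75
tcp_pos: [0.4534, -0.0473, 0.0868]
orientation: [-0.051, 0.999, 0.0, -0.001]
force: [-0.2, 0.1, -1.7]
gripper_width: 0.382
grip_force: 30.0
```

The middle case is light, at about 1.7 N. I'm setting it back and hefting the one on the +y side.

move_arm(targets=[[-1,0,0,0.013,0,0,0],[-1,0,0,0.013,0,0,0],[-1,0,0,0,0,0,0],[0.2,0,0,0,0,0,0],[0.2,0,0,0,0,0,0]])

```text
time: 5.17
tcp_pos: [0.4538, -0.0474, 0.0678]
orientation: [-0.051, 0.999, 0.0, -0.001]
force: [0.1, 0.5, 0.1]
gripper_width: 0.491
grip_force: 0.0
```

move_arm(targets=[[0.2,0,0,0,0,0,0],[0.2,0,0,-0.03,0,0,0],[0.2,0,0,-0.04,0,0,0],[0.2,0,0,-0.04,0,0,0],[0.2,0,0.03,0,0,0,0]])

```text
time: 5.58
tcp_pos: [0.4574, -0.0285, 0.1575]
orientation: [-0.05, 0.999, -0.003, 0.006]
force: [1.7, -0.4, 0.3]
gripper_width: 0.601
grip_force: 0.0
```

move_arm(targets=[[0.2,0,0.03,0,0,0,0],[0.2,0,0.03,0,0,0,0],[0.2,0,0,0,0,0,0],[0.2,0,0,0,0,0,0]])

```text
time: 5.92
tcp_pos: [0.4472, 0.0201, 0.151]
orientation: [-0.052, 0.999, -0.0, 0.0]
force: [-0.2, 1.0, 0.6]
gripper_width: 0.602
grip_force: 0.0
```

Run:
```python
from h import *
s=manip.observe(); print(s["tcp_pos"],yaw(s),s["force"]); plan([.4472,.020,.066],96,1,.2)
```

```text
[0.44722111 0.02013399 0.15095164] 95.99492298453964 [-0.21491169  0.99083435  0.58629446]
[0.2, 0.0, -0.0002, 0.1133, 0.0, 0.0, -0.0013],
step mm 84.9517504432889 deg 0.005077015460358325
```

move_arm(targets=[[0.2,0,0,0.03,0,0,0],[0.2,0,0,0.04,0,0,0],[0.2,0,0,0.035,0,0,0],[0.2,0,0,0.008,0,0,0],[-1,0,0,0,0,0,0]])

```text
time: 6.33
tcp_pos: [0.4451, 0.0191, 0.064]
orientation: [-0.051, 0.999, 0.0, -0.003]
force: [0.6, -0.0, 0.9]
gripper_width: 0.557
grip_force: 0.0
```

move_arm(targets=[[-1,0,0,0,0,0,0],[-1,0,0,0,0,0,0],[-1,0,0,0,0,0,0],[-1,0,0,0,0,0,0],[-1,0,0,-0.015,0,0,0]])

```text
time: 6.75
tcp_pos: [0.4457, 0.0198, 0.0762]
orientation: [-0.051, 0.999, 0.0, -0.002]
force: [-0.7, -0.7, -5.7]
gripper_width: 0.382
grip_force: 30.0
```

move_arm(targets=[[-1,0,0,-0.015,0,0,0],[-1,0,0,0,0,0,0],[-1,0,0,0,0,0,0],[-1,0,0,0,0,0,0]])

```text
time: 7.08
tcp_pos: [0.4464, 0.0197, 0.0877]
orientation: [-0.051, 0.999, 0.0, -0.001]
force: [-0.8, 0.4, -5.6]
gripper_width: 0.379
grip_force: 30.0
```

The +y case is the heavy one at 5.6 N. I'm lifting it clear and turning its ends toward the two fixed cameras to find the socket.

move_arm(targets=[[-1,0,0,-0.03,0,0,0],[-1,0,0,-0.045,0,0,0],[-1,0,0,-0.05,0,0,0],[-1,0,0,-0.05,0,0,0],[-1,0,0,-0.03,0,0,0.5]])

```text
time: 7.5
tcp_pos: [0.4483, 0.0194, 0.2453]
orientation: [-0.033, 0.999, -0.0, 0.002]
force: [1.7, -0.0, -4.8]
gripper_width: 0.38
grip_force: 30.0
```

Run:
```python
from h import *
s=manip.observe(); print(s["tcp_pos"],yaw(s),s["force"]); plan([.43,.12,.25],24,20,-1)
```

```text
[0.44830632 0.01941814 0.24525539] 93.82741686107455 [ 1.70915721 -0.04257761 -4.77776931]
[-1, 0.0008, 0.0068, -0.0003, 0.0, 0.0, 0.8728],
[-1, 0.0012, 0.0067, -0.0003, 0.0, 0.0, 0.8728],
[-1, 0.0016, 0.0066, -0.0003, 0.0, 0.0, 0.8728],
[-1, 0.002, 0.0065, -0.0003, 0.0, 0.0, 0.8728],
[-1, 0.0024, 0.0064, -0.0003, 0.0, 0.0, 0.8728]
--
[-1, 0.0028, 0.0062, -0.0003, 0.0, 0.0, 0.8728],
[-1, 0.0031, 0.006, -0.0003, 0.0, 0.0, 0.8728],
[-1, 0.0035, 0.0058, -0.0003, 0.0, 0.0, 0.8728],
[-1, 0.0039, 0.0056, -0.0003, 0.0, 0.0, 0.8728],
[-1, 0.0042, 0.0054, -0.0003, 0.0, 0.0, 0.8728]
--
[-1, 0.0045, 0.0051, -0.0003, 0.0, 0.0, 0.8728],
[-1, 0.0048, 0.0048, -0.0003, 0.0, 0.0, 0.8728],
[-1, 0.0051, 0.0045, -0.0003, 0.0, 0.0, 0.8728],
[-1, 0.0054, 0.0042, -0.0003, 0.0, 0.0, 0.8728],
[-1, 0.0056, 0.0039, -0.0003, 0.0, 0.0, 0.8728]
--
[-1, 0.0058, 0.0035, -0.0003, 0.0, 0.0, 0.8728],
[-1, 0.006, 0.0032, -0.0003, 0.0, 0.0, 0.8728],
[-1, 0.0062, 0.0028, -0.0003, 0.0, 0.0, 0.8728],
[-1, 0.0064, 0.0024, -0.0003, 0.0, 0.0, 0.8728],
[-1, 0.0065, 0.002, -0.0003, 0.0, 0.0, 0.8728]
--
step mm 5.117211792658083 deg -3.4913708430537276
```

move_arm(targets=[[-1,0.005,0.04,0,0,0,1],[-1,0.005,0.045,0,0,0,1],[-1,0.005,0.04,0,0,0,1],[-1,0,0,0,0,0,1],[-1,0,0,0,0,0,1]])

```text
time: 7.92
tcp_pos: [0.4349, 0.1148, 0.2407]
orientation: [0.14, 0.99, -0.0, -0.001]
force: [0.4, -0.5, -5.9]
gripper_width: 0.384
grip_force: 30.0
```

move_arm(targets=[[-1,0,0,0,0,0,1],[-1,0,0,0,0,0,1],[-1,0,0,0,0,0,1],[-1,0,0,0,0,0,1],[-1,0,0,0,0,0,1]])

```text
time: 8.33
tcp_pos: [0.4352, 0.1131, 0.2405]
orientation: [0.312, 0.95, -0.001, -0.001]
force: [0.4, 0.9, -5.6]
gripper_width: 0.381
grip_force: 30.0
```

move_arm(targets=[[-1,0,0,0,0,0,1],[-1,0,0,0,0,0,1],[-1,0,0,0,0,0,1],[-1,0,0,0,0,0,1],[-1,0,0,0,0,0,1]])

```text
time: 8.75
tcp_pos: [0.4352, 0.1131, 0.2405]
orientation: [0.472, 0.882, -0.001, -0.001]
force: [0.3, 0.1, -6.8]
gripper_width: 0.382
grip_force: 30.0
```

Run:
```python
from h import *
s=manip.observe(); print(s["tcp_pos"],yaw(s),s["force"])
c=np.zeros((600,800,3),np.uint8)
g=lambda i:np.clip((i/255.)**.5*255,0,255).astype(np.uint8)
for k,n in enumerate(("scene","side")):
    im=imaging.read_camera(n)[:,:,::-1];cv2.imwrite(f"pics/{n}2.png",im)
    u,v=proj(cam(n),s["tcp_pos"]).astype(int);print(u,v)
    r=cv2.resize(g(im[max(v-65,0):v+85,max(u-60,0):u+40]),None,fx=4,fy=4,interpolation=2);c[:r.shape[0],k*400:k*400+r.shape[1]]=r
cv2.imwrite("pics/m4.png",c)
```

```text
[0.43521543 0.11311145 0.24049666] 33.65841124226749 [ 0.29612473  0.09088325 -6.83641963]
222 181
301 156
```

View pics/m4.png

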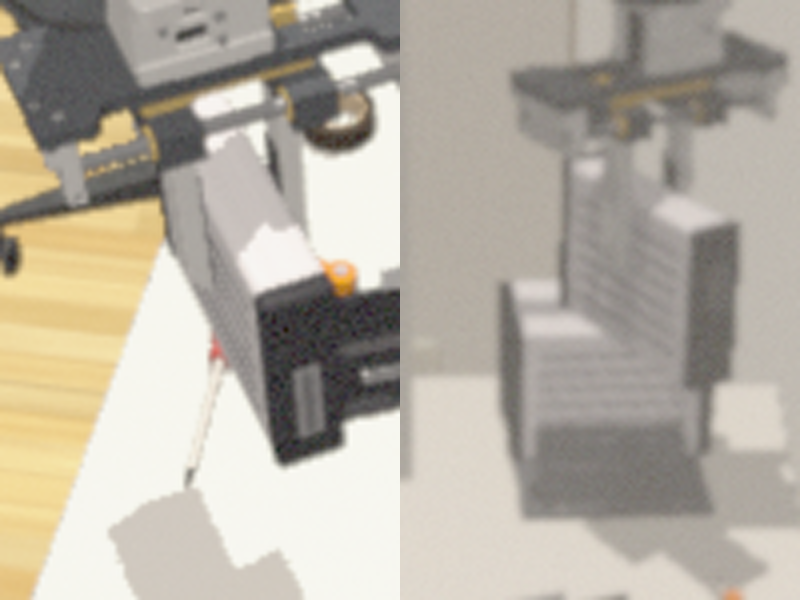

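The grey socket slot is on the scene-facing end, at about (310,400) in the left crop. That is the end that pointed to world +x in the rack, so the tool must turn to a yaw of about 114.75°.

move_arm(targets=[[-1,0,0,0,0,0,-1],[-1,0,0,0,0,0,-1],[-1,0,0,0,0,0,-1],[-1,0,0,0,0,0,-1],[-1,0,0,0,0,0,-1]])

```text
time: 9.27
tcp_pos: [0.4356, 0.1132, 0.2411]
orientation: [0.308, 0.952, -0.0, -0.001]
force: [0.7, -0.7, -4.5]
gripper_width: 0.383
grip_force: 30.0
```

move_arm(targets=[[-1,0,0,0,0,0,-1],[-1,0,0,0,0,0,-1],[-1,0,0,0,0,0,-1],[-1,0,0,0,0,0,-1],[-1,0,0,0,0,0,-1]])

```text
time: 9.68
tcp_pos: [0.4356, 0.1132, 0.2412]
orientation: [0.138, 0.99, -0.0, -0.001]
force: [-0.3, -0.3, -4.8]
gripper_width: 0.383
grip_force: 30.0
```

move_arm(targets=[[-1,0,0,0,0,0,-1],[-1,0,0,0,0,0,-1],[-1,0,0,0,0,0,-1],[-1,0,0,0,0,0,-1],[-1,0,0,0,0,0,-1]])

```text
time: 10.1
tcp_pos: [0.4357, 0.1132, 0.2412]
orientation: [-0.036, 0.999, -0.0, -0.001]
force: [0.2, 0.3, -5.5]
gripper_width: 0.384
grip_force: 30.0
```

Run:
```python
from h import *
s=manip.observe(); print(s["tcp_pos"],yaw(s),s["force"]); plan([.5164,.2868,.17],114.75,7,-1)
```

```text
[0.43565877 0.11319024 0.24116689] 94.17447668867814 [ 0.15465134  0.31690553 -5.47771811]
[-1, -0.0177, 0.0319, 0.0136, 0.0, 0.0, -0.7348],
[-1, -0.0194, 0.0309, 0.0136, 0.0, 0.0, -0.7348],
[-1, -0.0209, 0.0299, 0.0136, 0.0, 0.0, -0.7348],
[-1, -0.0224, 0.0288, 0.0136, 0.0, 0.0, -0.7348],
[-1, -0.0239, 0.0276, 0.0136, 0.0, 0.0, -0.7348]
--
[-1, -0.0252, 0.0263, 0.0136, 0.0, 0.0, -0.7348],
[-1, -0.0266, 0.025, 0.0136, 0.0, 0.0, -0.7348],
step mm 29.180724760252513 deg 2.93936047304598
```

move_arm(targets=[[-1,-0.018,0.032,0.014,0,0,-0.735],[-1,-0.019,0.031,0.014,0,0,-0.735],[-1,-0.021,0.03,0.014,0,0,-0.735],[-1,-0.022,0.029,0.014,0,0,-0.735],[-1,-0.024,0.028,0.014,0,0,-0.735]])

```text
time: 10.52
tcp_pos: [0.494, 0.2386, 0.188]
orientation: [-0.163, 0.987, -0.0, -0.001]
force: [1.2, 0.1, -4.8]
gripper_width: 0.383
grip_force: 30.0
```

move_arm(targets=[[-1,-0.025,0.026,0.014,0,0,-0.735],[-1,-0.027,0.025,0.014,0,0,-0.735],[-1,0,0,0,0,0,0],[-1,0,0,0,0,0,0],[-1,0,0,0,0,0,0]])

```text
time: 10.93
tcp_pos: [0.517, 0.2864, 0.1675]
orientation: [-0.212, 0.977, -0.0, -0.001]
force: [-0.0, -0.3, -5.5]
gripper_width: 0.382
grip_force: 30.0
```

Run:
```python
from h import *
import pickle
s=manip.observe(); print(s["tcp_pos"],yaw(s),s["force"],s["time"]); plan([.5164,.2868,.15],114.75,1,-1)
im=imaging.read_camera("wrist")[:,:,::-1];cv2.imwrite("pics/w5.png",im);pickle.dump(s,open("w5.pkl","wb"))
g=lambda i:np.clip((i/255.)**.5*255,0,255).astype(np.uint8)
a=cv2.resize(g(im[0:300,160:420]),None,fx=2,fy=2,interpolation=2)
b=cv2.resize(g(imaging.read_camera("side")[190:300,190:330,::-1]),None,fx=2,fy=2,interpolation=2)
c=np.zeros((600,800,3),np.uint8);c[:,:520]=a;c[:220,520:]=b;cv2.imwrite("pics/m5.png",c)
```

```text
[0.51701072 0.28644268 0.16750834] 114.49838244184181 [-0.02515765 -0.30952265 -5.49532425] 10.9333
[-1, 0.0005, 0.0008, 0.0233, 0.0, 0.0, -0.0629],
step mm 17.52263240469638 deg 0.25161755815818765
```

View pics/m5.png

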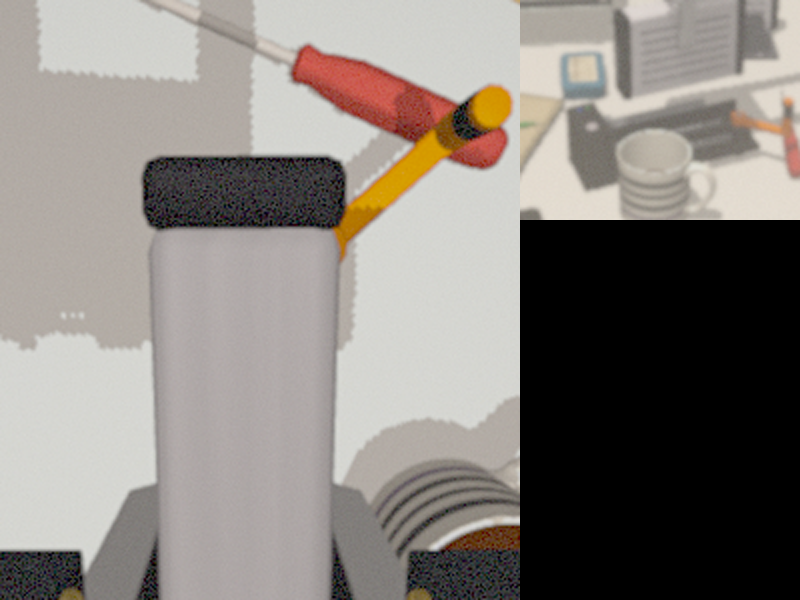

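The case hangs square above the dock: its rear cap is at (245,190) in the left crop, with the post and pivot clear to its right. I'm checking the case's offset from the TCP before lowering.

Run:
```python
from h import *
import pickle
s=pickle.load(open("w5.pkl","rb"));c=cam("wrist",s);a=np.radians(24.75);R=np.array([[np.cos(a),np.sin(a)],[-np.sin(a),np.cos(a)]])
for z in (.218,.224):
  for p in ((282.5,114),(282.5,78.5)): print(z,R@(onz(c,p,z)-s["tcp_pos"])[:2])
print(R@(manip.observe()["tcp_pos"][:2]-np.array([.5346,.2952])))
```

```text
0.218 [-0.07119076  0.00040392]
0.218 [-0.08300126  0.00045531]
0.224 [-0.0709085   0.00040148]
0.224 [-0.0821653   0.00045046]
[-0.01924157 -0.0011063 ]
```

move_arm(targets=[[-1,0,0,0.02,0,0,-0.06],[-1,0,0,0.03,0,0,0],[-1,0,0,0.02,0,0,0],[-1,0,0,0,0,0,0],[-1,0,0,0,0,0,0]])

```text
time: 11.45
tcp_pos: [0.517, 0.2859, 0.1159]
orientation: [-0.213, 0.977, -0.0, -0.001]
force: [-0.0, -0.2, -5.2]
gripper_width: 0.384
grip_force: 30.0
```

Run:
```python
from h import *
s=manip.observe(); print(s["tcp_pos"],yaw(s),s["force"],s["time"]); plan([.5164,.2868,.075],114.75,1,-1)
```

```text
[0.51703957 0.28588114 0.11591664] 114.6236080063796 [-3.66386681e-03 -1.88688701e-01 -5.16147915e+00] 11.45
[-1, 0.0003, 0.0015, 0.0546, 0.0, 0.0, -0.0316],
step mm 40.9319492277718 deg 0.12639199362040188
```

move_arm(targets=[[-1,0,0.0015,0.01,0,0,-0.03],[-1,0,0,0.01,0,0,0],[-1,0,0,0.01,0,0,0],[-1,0,0,0,0,0,0],[-1,0,0,0,0,0,0]])

```text
time: 11.87
tcp_pos: [0.5167, 0.2877, 0.0929]
orientation: [-0.215, 0.977, -0.0, -0.001]
force: [-0.6, -0.6, -5.4]
gripper_width: 0.38
grip_force: 30.0
```

move_arm(targets=[[-1,0,0,0.01,0,0,0],[-1,0,0,0.01,0,0,0],[-1,0,0,0,0,0,0],[-1,0,0,0,0,0,0]])

```text
time: 12.2
tcp_pos: [0.5165, 0.2876, 0.0776]
orientation: [-0.215, 0.977, -0.0, -0.001]
force: [0.6, 0.6, -4.3]
gripper_width: 0.384
grip_force: 30.0
```

move_arm(targets=[[-1,0,0,0.005,0,0,0],[-1,0,0,0.005,0,0,0],[-1,0,0,0.003,0,0,0],[-1,0,0,0,0,0,0],[-1,0,0,0,0,0,0]])

```text
time: 12.62
tcp_pos: [0.5173, 0.2879, 0.0689]
orientation: [-0.215, 0.977, -0.0, -0.0]
force: [-1.7, 0.4, -6.0]
gripper_width: 0.384
grip_force: 30.0
```

Run:
```python
from h import *
s=manip.observe(); print(s["tcp_pos"],yaw(s),s["force"],s["moment"])
```

```text
[0.51729549 0.28793992 0.06886156] 114.79571408990996 [-1.6715414   0.38295824 -5.99157908] [ 0.12522603 -0.00733744  0.07493504]
```

move_arm(targets=[[-1,0,0,0.002,0,0,0],[-1,0,0,0,0,0,0],[-1,0,0,0,0,0,0]])

```text
time: 12.87
tcp_pos: [0.5177, 0.2881, 0.068]
orientation: [-0.215, 0.977, 0.0, 0.0]
force: [0.2, -0.3, -2.4]
gripper_width: 0.386
grip_force: 30.0
```

move_arm(targets=[[-1,0,0,0.0015,0,0,0],[-1,0,0,0,0,0,0],[-1,0,0,0,0,0,0]])

```text
time: 13.12
tcp_pos: [0.5177, 0.2881, 0.0679]
orientation: [-0.215, 0.977, 0.0, 0.0]
force: [-5.3, -2.3, 5.0]
gripper_width: 0.383
grip_force: 30.0
```

move_arm(targets=[[-1,0,0,0.001,0,0,0],[-1,0,0,0,0,0,0],[-1,0,0,0,0,0,0]])

```text
time: 13.37
tcp_pos: [0.5177, 0.2881, 0.068]
orientation: [-0.215, 0.977, -0.0, 0.001]
force: [-6.5, -2.4, 9.6]
gripper_width: 0.379
grip_force: 30.0
```

Floor contact comes about 3 mm early, so the case is probably pitched slightly in the grip. I'm releasing it to settle flat, then regripping.

move_arm(targets=[[-1,0.001,0,-0.003,0,0,0],[-1,0,0,0,0,0,0],[-0.05,0,0,0,0,0,0],[-0.05,0,0,0,0,0,0],[-0.05,0,0,0,0,0,0]])

```text
time: 13.78
tcp_pos: [0.5174, 0.2879, 0.0682]
orientation: [-0.215, 0.977, 0.0, 0.001]
force: [0.5, -0.4, 0.1]
gripper_width: 0.475
grip_force: 0.0
```

Run:
```python
from h import *
import pickle
s=manip.observe(); print(s["tcp_pos"],yaw(s),s["force"],s["gripper_width"])
pickle.dump(s,open("w6.pkl","wb"));im=imaging.read_camera("wrist")[:,:,::-1];cv2.imwrite("pics/w6.png",im)
c=cam("wrist",s);a=np.radians(24.75);R=np.array([[np.cos(a),np.sin(a)],[-np.sin(a),np.cos(a)]])
col=cv2.cvtColor(im,cv2.COLOR_BGR2GRAY)[40:200,275:290].mean(1);d=np.diff(col);k=[i+40 for i in range(len(d)) if abs(d[i])>12];print(k,[round(v) for v in d[[i-40 for i in k]]])
for p in ((282.5,114),(282.5,78.5)): print(R@(onz(c,p,.122)-s["tcp_pos"])[:2])
```

```text
[0.51737404 0.28785874 0.06819941] 114.78953733277855 [ 0.51386485 -0.42836669  0.07344648] 0.47494397382164755
[68, 69, 70, 110, 111, 112, 113] [-30, -51, -29, 18, 43, 33, 12]
[-7.12508710e-02  2.09662909e-05]
[-8.27217614e-02  1.25497909e-05]
```

move_arm(targets=[[-0.05,0,0,0.003,0,0,0],[-1,0,0,0,0,0,0],[-1,0,0,0,0,0,0],[-1,0,0,0,0,0,0],[-1,0,0,0,0,0,0]])

```text
time: 14.25
tcp_pos: [0.5165, 0.2876, 0.0653]
orientation: [-0.215, 0.977, -0.0, -0.0]
force: [0.3, 0.1, -1.8]
gripper_width: 0.382
grip_force: 30.0
```

move_arm(targets=[[-1,-0.003,0,0,0,0,0],[-1,-0.003,0,0,0,0,0],[-1,0,0,0,0,0,0],[-1,0,0,0,0,0,0]])

```text
time: 14.58
tcp_pos: [0.5209, 0.2896, 0.0653]
orientation: [-0.215, 0.977, 0.0, -0.0]
force: [0.3, -0.0, -2.1]
gripper_width: 0.379
grip_force: 30.0
```

move_arm(targets=[[-1,-0.003,0,0,0,0,0],[-1,-0.003,0,0,0,0,0],[-1,0,0,0,0,0,0],[-1,0,0,0,0,0,0]])

```text
time: 14.92
tcp_pos: [0.5252, 0.2916, 0.0653]
orientation: [-0.215, 0.977, 0.0, 0.0]
force: [0.3, 0.2, -2.8]
gripper_width: 0.382
grip_force: 30.0
```

move_arm(targets=[[-1,-0.003,0,0,0,0,0],[-1,0,0,0,0,0,0],[-1,0,0,0,0,0,0]])

```text
time: 15.17
tcp_pos: [0.5261, 0.2921, 0.0653]
orientation: [-0.215, 0.977, -0.0, -0.001]
force: [-4.3, -1.7, 0.8]
gripper_width: 0.38
grip_force: 30.0
```

move_arm(targets=[[-1,-0.003,0,0,0,0,0],[-1,0,0,0,0,0,0],[-1,0,0,0,0,0,0]])

```text
time: 15.42
tcp_pos: [0.5271, 0.2925, 0.0656]
orientation: [-0.215, 0.977, -0.001, -0.002]
force: [-6.5, -3.4, 4.7]
gripper_width: 0.38
grip_force: 30.0
```

move_arm(targets=[[-1,-0.002,0,0,0,0,0],[-1,0,0,0,0,0,0],[-1,0,0,0,0,0,0]])

```text
time: 15.67
tcp_pos: [0.5281, 0.293, 0.0656]
orientation: [-0.215, 0.977, -0.001, -0.003]
force: [-8.9, -4.8, 5.6]
gripper_width: 0.382
grip_force: 30.0
```

move_arm(targets=[[-1,-0.002,0,0,0,0,0],[-1,0,0,0,0,0,0],[-1,0,0,0,0,0,0]])

```text
time: 15.92
tcp_pos: [0.5294, 0.2935, 0.0656]
orientation: [-0.215, 0.977, -0.001, -0.003]
force: [-9.5, -4.8, 5.8]
gripper_width: 0.381
grip_force: 30.0
```

move_arm(targets=[[-1,-0.002,0,0,0,0,0],[-1,0,0,0,0,0,0],[-1,0,0,0,0,0,0]])

```text
time: 16.17
tcp_pos: [0.5307, 0.2942, 0.0656]
orientation: [-0.215, 0.977, -0.001, -0.003]
force: [-8.2, -4.2, 5.1]
gripper_width: 0.378
grip_force: 30.0
```

move_arm(targets=[[-1,-0.002,0,0,0,0,0],[-1,0,0,0,0,0,0],[-1,0,0,0,0,0,0]])

```text
time: 16.42
tcp_pos: [0.5321, 0.2948, 0.0656]
orientation: [-0.215, 0.977, -0.001, -0.003]
force: [-8.1, -3.9, 5.5]
gripper_width: 0.381
grip_force: 30.0
```

move_arm(targets=[[-1,-0.002,0,0,0,0,0],[-1,0,0,0,0,0,0],[-1,0,0,0,0,0,0]])

```text
time: 16.67
tcp_pos: [0.5335, 0.2954, 0.0656]
orientation: [-0.215, 0.977, -0.001, -0.003]
force: [-8.7, -4.8, 4.7]
gripper_width: 0.382
grip_force: 30.0
```

move_arm(targets=[[-1,-0.0015,0,0,0,0,0],[-1,0,0,0,0,0,0],[-1,0,0,0,0,0,0]])

```text
time: 16.92
tcp_pos: [0.5345, 0.2959, 0.0656]
orientation: [-0.215, 0.977, -0.001, -0.003]
force: [-9.1, -4.0, 5.2]
gripper_width: 0.382
grip_force: 30.0
```

move_arm(targets=[[-1,-0.0015,0,0,0,0,0],[-1,0,0,0,0,0,0],[-1,0,0,0,0,0,0]])

```text
time: 17.17
tcp_pos: [0.535, 0.2962, 0.0657]
orientation: [-0.215, 0.977, -0.001, -0.003]
force: [-10.4, -5.6, 5.8]
gripper_width: 0.38
grip_force: 30.0
```

move_arm(targets=[[-1,-0.0015,0,0,0,0,0],[-1,0,0,0,0,0,0],[-1,0,0,0,0,0,0]])

```text
time: 17.42
tcp_pos: [0.5351, 0.2963, 0.0656]
orientation: [-0.215, 0.977, -0.001, -0.004]
force: [-12.5, -6.3, 8.9]
gripper_width: 0.383
grip_force: 30.0
```

move_arm(targets=[[-1,-0.0015,0,0,0,0,0],[-1,0,0,0,0,0,0],[-1,0,0,0,0,0,0]])

```text
time: 17.67
tcp_pos: [0.5353, 0.2964, 0.0655]
orientation: [-0.215, 0.977, -0.001, -0.005]
force: [-13.9, -7.3, 9.5]
gripper_width: 0.381
grip_force: 30.0
```

The force rose to about 16 N with no further travel, 9.8 mm after first touching the connector, so the case has bottomed. I'm releasing it and rising.

move_arm(targets=[[-1,0.002,0,0,0,0,0],[-0.05,0,0,0,0,0,0],[-0.05,0,0,0,0,0,0],[-0.05,0,0,0,0,0,0],[-0.05,0,0,-0.02,0,0,0]])

```text
time: 18.08
tcp_pos: [0.5371, 0.2972, 0.0781]
orientation: [-0.215, 0.977, -0.0, -0.002]
force: [-1.2, 0.1, -0.9]
gripper_width: 0.475
grip_force: 0.0
```

move_arm(targets=[[0.3,0,0,-0.04,0,0,0],[0.3,0,0,-0.05,0,0,0],[0.3,0,0,-0.05,0,0,0],[0.3,0,0,-0.05,0,0,0],[0.3,0,0,0,0,0,0]])

```text
time: 18.5
tcp_pos: [0.5446, 0.3001, 0.2341]
orientation: [-0.215, 0.977, 0.002, 0.01]
force: [1.1, 0.5, 0.9]
gripper_width: 0.649
grip_force: 0.0
```

Run:
```python
from h import *
import pickle
s=manip.observe(); print(s["tcp_pos"],yaw(s),s["force"],s["time"])
plan([.42,.30,.25],24.75,8,.3)
im=imaging.read_camera("side")[190:300,190:330,::-1]
g=lambda i:np.clip((i/255.)**.5*255,0,255).astype(np.uint8)
a=cv2.resize(g(im),None,fx=4,fy=4,interpolation=2)
s=manip.observe();w=imaging.read_camera("wrist")[:,:,::-1];cv2.imwrite("pics/w7.png",w);pickle.dump(s,open("w7.pkl","wb"))
b=cv2.resize(g(w[0:240,210:420]),None,fx=1.14,fy=1.14)
c=np.zeros((600,800,3),np.uint8);c[:440,:560]=a;c[:b.shape[0],560:560+b.shape[1]]=b;cv2.imwrite("pics/m7.png",c)
```

```text
[0.54455086 0.30012822 0.23412436] 114.79899341351394 [1.09198053 0.49672554 0.92264536] 18.5
[0.3, 0.0189, 0.0087, -0.0026, 0.0, 0.0, 2.814],
[0.3, 0.0202, 0.0048, -0.0026, 0.0, 0.0, 2.814],
[0.3, 0.0207, 0.0008, -0.0026, 0.0, 0.0, 2.814],
[0.3, 0.0205, -0.0033, -0.0026, 0.0, 0.0, 2.814],
[0.3, 0.0195, -0.0072, -0.0026, 0.0, 0.0, 2.814]
--
[0.3, 0.0177, -0.0109, -0.0026, 0.0, 0.0, 2.814],
[0.3, 0.0152, -0.0141, -0.0026, 0.0, 0.0, 2.814],
[0.3, 0.0122, -0.0168, -0.0026, 0.0, 0.0, 2.814],
step mm 15.694828128321952 deg -11.256124176689243
```

View pics/m7.png

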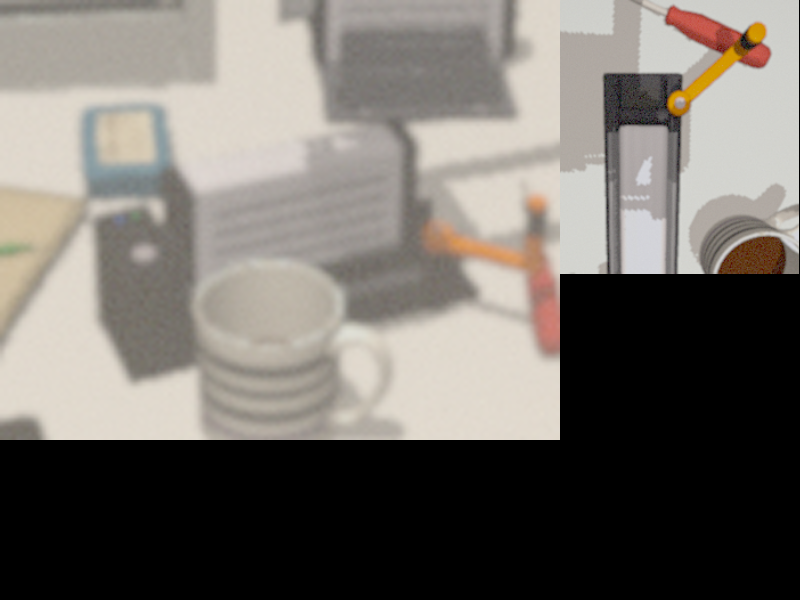

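The side view shows the case level and home against the hood near (180,235). The wrist crop shows the channel empty behind it, with the pivot at (680,102) and the post at (755,35). Next is the latch: I'll take hold of the post with the fingers along dock x and carry it round.

move_arm(targets=[[0.3,0.039,0.021,0,0,0,0],[0.3,0.039,0.021,0,0,0,0],[0.3,0.039,0.021,0,0,0,0],[0.3,0.039,0.021,0,0,0,0],[0.3,0.038,0.021,0,0,0,0]])

```text
time: 19.02
tcp_pos: [0.3709, 0.3075, 0.2207]
orientation: [-0.214, 0.977, -0.0, -0.002]
force: [0.1, -0.9, 0.2]
gripper_width: 0.655
grip_force: 0.0
```

move_arm(targets=[[0.3,0,0,0,0,0,1],[0.3,0,0,0,0,0,1],[0.3,0,0,0,0,0,1],[0.3,0,0,0,0,0,1],[0.3,0,0,0,0,0,1]])

```text
time: 19.43
tcp_pos: [0.3723, 0.3077, 0.221]
orientation: [-0.04, 0.999, -0.001, -0.001]
force: [0.6, 0.3, 0.5]
gripper_width: 0.651
grip_force: 0.0
```

move_arm(targets=[[0.3,0,0,0,0,0,1],[0.3,0,0,0,0,0,1],[0.3,0,0,0,0,0,1],[0.3,0,0,0,0,0,1],[0.3,0,0,0,0,0,1]])

```text
time: 19.85
tcp_pos: [0.3725, 0.3077, 0.2209]
orientation: [0.134, 0.991, -0.001, -0.001]
force: [0.4, -0.5, 0.0]
gripper_width: 0.648
grip_force: 0.0
```

move_arm(targets=[[0.3,0,0,0,0,0,1],[0.3,0,0,0,0,0,1],[0.3,0,0,0,0,0,1],[0.3,0,0,0,0,0,1],[0.3,0,0,0,0,0,1]])

```text
time: 20.27
tcp_pos: [0.3725, 0.3077, 0.2209]
orientation: [0.304, 0.953, -0.001, -0.001]
force: [-0.6, -0.3, -0.1]
gripper_width: 0.648
grip_force: 0.0
```

move_arm(targets=[[0.3,0,0,0,0,0,1],[0.3,0,0,0,0,0,1],[0.3,0,0,0,0,0,1],[0.3,0,0,0,0,0,1],[0.3,0,0,0,0,0,1]])

```text
time: 20.68
tcp_pos: [0.3725, 0.3077, 0.2209]
orientation: [0.465, 0.885, -0.001, -0.001]
force: [-0.3, -0.9, -0.3]
gripper_width: 0.651
grip_force: 0.0
```

move_arm(targets=[[0.3,0,0,0,0,0,1],[0.3,0,0,0,0,0,1],[0.3,0,0,0,0,0,0.5],[0.3,0,0,0,0,0,0],[0.3,0,0,0,0,0,0]])

```text
time: 21.1
tcp_pos: [0.3727, 0.3078, 0.2215]
orientation: [0.538, 0.843, -0.001, -0.001]
force: [-0.0, 0.4, 0.6]
gripper_width: 0.65
grip_force: 0.0
```

Run:
```python
from h import *
s=manip.observe(); print(s["tcp_pos"],yaw(s),s["time"],s["joint_pos"]); plan([.3793,.3107,.072],24.75,1,.3)
im=imaging.read_camera("wrist")[:,:,::-1];cv2.imwrite("pics/w8.png",im)
c=cam("wrist",s)
h=cv2.cvtColor(im,cv2.COLOR_BGR2HSV);m=cv2.inRange(h,(8,180,60),(28,255,255));n,l,st,ce=cv2.connectedComponentsWithStats(m)
print("expect post",proj(c,[.3793,.3107,.102]),"pivot",proj(c,[.439,.2852,.06]))
print([(st[k],ce[k],onz(c,ce[k],.1)) for k in range(1,n) if st[k][4]>80])
```

```text
[0.37269908 0.30779523 0.22149953] 24.85196348958936 21.1 [ 5.11029460e-01 -2.29304376e-03  1.73700653e+00 -1.83732714e-05
  1.40946970e+00  7.72835650e-02]
[0.3, -0.0002, 0.0096, 0.1993, 0.0, 0.0, 0.0255],
step mm 149.67337197245078 deg -0.10196348958935886
expect post [290.05978654 208.44188019] pivot [331.53263612 245.52984336]
[(array([190,  19,  58,  32, 411], dtype=int32), array([218.11435523,  34.69099757]), array([0.26854905, 0.41340791, 0.1       ])), (array([241,  45,  31,  20, 141], dtype=int32), array([257.41843972,  54.12765957]), array([0.30240915, 0.41341619, 0.1       ])), (array([  0, 133,  33,  17, 173], dtype=int32), array([ 13.57225434, 142.71676301]), array([0.14361412, 0.26358084, 0.1       ])), (array([283, 198,  58,  57, 920], dtype=int32), array([312.75108696, 224.90326087]), array([0.40421225, 0.30522   , 0.1       ])), (array([416, 297,  13,  14,  85], dtype=int32), array([421.92941176, 303.90588235]), array([0.53097517, 0.27923572, 0.1       ])), (array([427, 297,  20,  71, 489], dtype=int32), array([437.93251534, 337.52965235]), array([0.56280241, 0.25491667, 0.1       ])), (array([118, 299,  16,  48, 204], dtype=int32), array([124.50490196, 322.3627451 ]), array([0.28346152, 0.14289285, 0.1       ])), (array([118, 346,  17,  22, 130], dtype=int32), array([123.97692308, 357.97692308]), array([0.29561024, 0.10577518, 0.1       ])), (array([256, 392,  33,   8,  93], dtype=int32), array([270.97849462, 396.        ]), array([0.44438814, 0.12681989, 0.1       ]))]
```

move_arm(targets=[[0.3,0,0.0095,0.03,0,0,0],[0.3,0,0,0.045,0,0,0],[0.3,0,0,0.045,0,0,0],[0.3,0,0,0.045,0,0,0],[0.3,0,0,0.03,0,0,0]])

```text
time: 21.57
tcp_pos: [0.3777, 0.31, 0.0733]
orientation: [0.538, 0.843, -0.002, -0.001]
force: [-0.0, 0.4, -0.2]
gripper_width: 0.648
grip_force: 0.0
```

move_arm(targets=[[0.3,0,0,0,0,0,0],[-1,0,0,0,0,0,0],[-1,0,0,0,0,0,0],[-1,0,0,0,0,0,0],[-1,0,0,0,0,0,0]])

```text
time: 21.98
tcp_pos: [0.3815, 0.3121, 0.079]
orientation: [0.539, 0.842, 0.002, 0.001]
force: [0.5, 0.2, 0.1]
gripper_width: 0.4
grip_force: 0.0
```

move_arm(targets=[[-1,0,0,0,0,0,0],[-1,0,0,0,0,0,0],[-1,0,0,0,0,0,0]])

```text
time: 22.23
tcp_pos: [0.3802, 0.3114, 0.0775]
orientation: [0.539, 0.842, 0.001, 0.0]
force: [-0.5, 0.6, 0.1]
gripper_width: 0.193
grip_force: 0.0
```

Run:
```python
from h import *
s=manip.observe(); p=s["tcp_pos"][:2];print(s["tcp_pos"],yaw(s),s["time"],s["gripper_width"]*94,s["force"])
pv=np.array([.439,.2852]); d=p-pv;r=np.hypot(*d);a0=np.degrees(np.arctan2(d[1],d[0]));print(r,a0)
n=11;t=np.radians(np.linspace(a0,294.75,n+1));R=np.linspace(r,.066,n+1)
W=pv+np.c_[R*np.cos(t),R*np.sin(t)]
a=np.radians(yaw(s));ty=np.array([np.cos(a),np.sin(a)]);tx=np.array([-ty[1],ty[0]]);tx=np.array([ -np.sin(a), np.cos(a)])
tx=np.cross([*ty,0],[0,0,-1])[:2]
for k in range(n):
    e=(W[k+1]-W[k])/.75;print(round(e@tx,4),round(e@ty,4))
print(W[-1])
```

```text
[0.3801865  0.31140531 0.0774912 ] 24.798137347728197 22.2333 18.116359634531015 [-0.50142642  0.58780358  0.07146062]
0.0643874717131355 155.98386359007657
-0.0138 -0.0129
-0.0163 -0.0096
-0.0181 -0.0058
-0.0189 -0.0017
-0.0189 0.0024
-0.018 0.0065
-0.0161 0.0103
-0.0135 0.0136
-0.0102 0.0163
-0.0064 0.0182
-0.0023 0.0192
[0.46663154 0.22526255]
```

move_arm(targets=[[-1,0,0,0,0,0,0],[-1,0,0,0,0,0,0],[-1,-0.014,-0.013,0,0,0,0],[-1,-0.016,-0.01,0,0,0,0],[-1,0,0,0,0,0,0]])

```text
time: 22.65
tcp_pos: [0.3742, 0.2832, 0.0773]
orientation: [0.539, 0.842, 0.001, 0.001]
force: [1.0, 1.7, -0.1]
gripper_width: 0.139
grip_force: 30.0
```

move_arm(targets=[[-1,-0.018,-0.006,0,0,0,0],[-1,-0.019,-0.002,0,0,0,0],[-1,-0.019,0.0025,0,0,0,0],[-1,0,0,0,0,0,0],[-1,0,0,0,0,0,0]])

```text
time: 23.07
tcp_pos: [0.3875, 0.2432, 0.0766]
orientation: [0.539, 0.842, -0.0, 0.0]
force: [-0.1, -1.7, -0.7]
gripper_width: 0.005
grip_force: 0.4
```

Run:
```python
from h import *
s=manip.observe(); p=s["tcp_pos"][:2];print(s["tcp_pos"],yaw(s),s["time"],s["gripper_width"]*94,s["force"])
d=p-np.array([.439,.2852]);print(np.hypot(*d),np.degrees(np.arctan2(d[1],d[0]))%360)
```

```text
[0.38751904 0.24321613 0.0765782 ] 24.708521267300764 23.0667 0.43799758343826134 [-0.08393295 -1.68955315 -0.71217232]
0.06642992291546138 219.19800654630035
```

The fingers slipped off the post partway round. I'm rising to find where it now stands.

move_arm(targets=[[-1,0,0,-0.03,0,0,0],[-1,0,0,-0.05,0,0,0],[-1,0,0,-0.05,0,0,0],[-1,0,0,-0.03,0,0,0],[-1,0,0,0,0,0,0]])

```text
time: 23.48
tcp_pos: [0.3915, 0.2463, 0.2031]
orientation: [0.539, 0.843, 0.005, 0.004]
force: [1.3, 0.2, 0.4]
gripper_width: 0.006
grip_force: 0.0
```

move_arm(targets=[[-1,0,0,0,0,0,0],[-1,0,0,0,0,0,0]])

```text
time: 23.65
tcp_pos: [0.3866, 0.2439, 0.1957]
orientation: [0.539, 0.843, -0.001, -0.001]
force: [0.7, -0.5, -0.8]
gripper_width: 0.004
grip_force: 0.0
```

Run:
```python
from h import *
s=manip.observe();im=imaging.read_camera("wrist")[:,:,::-1];cv2.imwrite("pics/w9.png",im);c=cam("wrist",s)
print(s["tcp_pos"],yaw(s))
pv=np.array([.439,.2852])
h=cv2.cvtColor(im,cv2.COLOR_BGR2HSV);m=cv2.inRange(h,(8,180,60),(28,255,255));n,l,st,ce=cv2.connectedComponentsWithStats(m)
for k in range(1,n):
    if st[k][4]>60: print(st[k],ce[k],onz(c,ce[k],.1)[:2])
print("pivot px",proj(c,[*pv,.06]))
for t in range(150,230,10): print(t,proj(c,[pv[0]+.066*np.cos(np.radians(t)),pv[1]+.066*np.sin(np.radians(t)),.102]).round())
for nme in("scene","side"):
    im=imaging.read_camera(nme)[:,:,::-1];cv2.imwrite(f"pics/{nme}9.png",im);h=cv2.cvtColor(im,cv2.COLOR_BGR2HSV);m=cv2.inRange(h,(6,150,90),(26,255,255));n,l,st,ce=cv2.connectedComponentsWithStats(m)
    print(nme,[(st[k].tolist(),ce[k].round(1)) for k in range(1,n) if st[k][4]>15 and 150<st[k][0]<400 and 120<st[k][1]<300])
```

```text
[0.38658517 0.24388081 0.19567448] 24.82028810171151
[196   0  62  31 421] [226.64845606  11.94061758] [0.28906403 0.36201564]
[ 273  176   91   28 1294] [317.34930448 187.58191654] [0.40302107 0.27592202]
[274 297   5  21  78] [275.94871795 307.03846154] [0.41647539 0.16757514]
[287 296   4  49 130] [288.56153846 319.26923077] [0.43127656 0.16157328]
[274 333   4  34 100] [275.41 349.65] [0.43333599 0.12955396]
[  9 352  29  13  69] [ 21.75362319 358.65217391] [0.23082011 0.0255197 ]
[ 167  385  240   15 1734] [303.61130334 393.25374856] [0.47570337 0.09918231]
[113 392  55   8 193] [140.55440415 396.39378238] [0.34081414 0.03280952]
pivot px [353.18690379 187.84441701]
150 [317. 126.]
160 [305. 136.]
170 [296. 148.]
180 [288. 161.]
190 [283. 175.]
200 [280. 189.]
210 [281. 204.]
220 [283. 218.]
scene [([195, 126, 12, 8, 51], array([200.8, 129.2])), ([163, 165, 42, 22, 597], array([185.1, 176.2])), ([216, 175, 6, 5, 24], array([218.5, 176.9])), ([217, 182, 34, 12, 174], array([232.7, 187.7]))]
side [([295, 238, 29, 15, 110], array([308.7, 246.5])), ([350, 257, 36, 70, 1632], array([368. , 286.6])), ([378, 267, 182, 153, 15443], array([505.6, 347.8]))]
```

The latch blob spans x 273–364 with the pivot at (353,188), which puts the post at about 200°. I'll push it with shut fingers from behind, turning rigidly about the pivot.

Run:
```python
from h import *
plan([.3678,.288,.196],20,2,-1)
```

```text
[-1, 0.0321, 0.0015, -0.0008, 0.0, 0.0, 0.6007],
[-1, 0.0322, 0.0001, -0.0008, 0.0, 0.0, 0.6007],
step mm 24.13236313044734 deg -2.4026836853387508
```

move_arm(targets=[[-1,0.032,0.001,0,0,0,0.6],[-1,0.032,0,0,0,0,0.6],[-1,0,0,0,0,0,0],[-1,0,0,0.04,0,0,0],[-1,0,0,0.04,0,0,0]])

```text
time: 24.22
tcp_pos: [0.3702, 0.2887, 0.137]
orientation: [0.573, 0.82, 0.002, 0.001]
force: [-0.8, -0.1, -0.3]
gripper_width: 0.007
grip_force: 0.0
```

move_arm(targets=[[-1,0,0,0.04,0,0,0],[-1,0,0,0.04,0,0,0],[-1,0,0,0,0,0,0],[-1,0,0,0,0,0,0]])

```text
time: 24.55
tcp_pos: [0.3668, 0.2865, 0.0747]
orientation: [0.574, 0.819, -0.003, -0.001]
force: [-0.2, 0.4, 0.1]
gripper_width: 0.007
grip_force: 0.0
```

Run:
```python
from h import *
s=manip.observe();print(s["tcp_pos"],yaw(s),s["force"],s["time"]);plan([.3719,.2767,.075],20,1,-1)
```

```text
[0.36682588 0.28648081 0.07473109] 20.003739197395717 [-0.22675109  0.40293658  0.05265037] 24.55
[-1, -0.0146, 0.0019, -0.0004, 0.0, 0.0, 0.0009],
step mm 11.02193999353798 deg -0.003739197395717042
```

Moving up to the post, then turning about the pivot.

move_arm(targets=[[-1,-0.0075,0.002,0,0,0,0],[-1,-0.007,0,0,0,0,0],[-1,-0.006,-0.001,0,0,0,-1],[-1,-0.006,-0.001,0,0,0,-1],[-1,-0.006,-0.001,0,0,0,-1]])

```text
time: 24.97
tcp_pos: [0.3795, 0.2654, 0.0791]
orientation: [0.483, 0.875, 0.002, 0.001]
force: [-0.2, 1.8, 0.1]
gripper_width: 0.006
grip_force: 0.5
```

move_arm(targets=[[-1,-0.006,-0.001,0,0,0,-1],[-1,-0.006,-0.001,0,0,0,-1],[-1,-0.006,-0.001,0,0,0,-1],[-1,-0.006,-0.001,0,0,0,-1],[-1,-0.006,-0.001,0,0,0,-1]])

```text
time: 25.38
tcp_pos: [0.3907, 0.2455, 0.079]
orientation: [0.324, 0.946, 0.001, 0.001]
force: [0.1, 0.9, 0.8]
gripper_width: 0.006
grip_force: 0.5
```

Run:
```python
from h import *
s=manip.observe();Y=yaw(s);a=np.radians(Y);ty=np.array([np.cos(a),np.sin(a)]);tx=np.array([-ty[1],ty[0]])
d=np.array([.439,.2852])-s["tcp_pos"][:2];print(s["tcp_pos"],Y,s["force"],"pivot in tool x,y (want -.015,.066)",d@tx,d@ty)
```

```text
[0.39070994 0.24554527 0.079047  ] 52.17093973098206 [0.06135108 0.90150351 0.80045848] pivot in tool x,y (want -.015,.066) -0.013821069758011433 0.0609377185010154
```

move_arm(targets=[[-1,-0.006,-0.002,0,0,0,-1],[-1,-0.006,-0.002,0,0,0,-1],[-1,-0.006,-0.002,0,0,0,-1],[-1,-0.006,-0.002,0,0,0,-1],[-1,-0.006,-0.002,0,0,0,-1]])

```text
time: 25.8
tcp_pos: [0.4064, 0.2279, 0.0791]
orientation: [0.155, 0.988, 0.001, 0.002]
force: [-1.0, 0.2, -0.0]
gripper_width: 0.003
grip_force: 0.5
```

move_arm(targets=[[-1,-0.006,-0.002,0,0,0,-1],[-1,-0.006,-0.002,0,0,0,-1],[-1,-0.006,-0.001,0,0,0,-1],[-1,-0.006,-0.001,0,0,0,-1],[-1,0,0,0,0,0,0]])

```text
time: 26.22
tcp_pos: [0.4236, 0.2195, 0.079]
orientation: [0.017, 1.0, 0.001, 0.002]
force: [0.0, -0.0, 0.1]
gripper_width: 0.003
grip_force: 0.0
```

Run:
```python
from h import *
s=manip.observe();Y=yaw(s);a=np.radians(Y);ty=np.array([np.cos(a),np.sin(a)]);tx=np.array([-ty[1],ty[0]])
d=np.array([.439,.2852])-s["tcp_pos"][:2];print(s["tcp_pos"],Y,s["force"],"pivot in tool x,y (want -.015,.066)",d@tx,d@ty)
```

```text
[0.4235863  0.21951409 0.07902139] 88.01217474165978 [ 0.04630772 -0.01364063  0.07661159] pivot in tool x,y (want -.015,.066) -0.013125972381814736 0.06618104332487729
```

move_arm(targets=[[-1,-0.006,-0.001,0,0,0,-1],[-1,-0.006,-0.001,0,0,0,-1],[-1,-0.006,-0.001,0,0,0,-1],[-1,-0.006,-0.001,0,0,0,-1],[-1,0,0,0,0,0,0]])

```text
time: 26.63
tcp_pos: [0.4411, 0.2179, 0.0784]
orientation: [-0.121, 0.993, 0.0, 0.002]
force: [0.8, -0.2, 0.9]
gripper_width: 0.008
grip_force: 0.0
```

move_arm(targets=[[-1,-0.005,-0.001,0,0,0,-1],[-1,-0.005,-0.001,0,0,0,-1],[-1,0,0,0,0,0,-0.7],[-1,0,0,0,0,0,0],[-1,0,0,0,0,0,0]])

```text
time: 27.05
tcp_pos: [0.4474, 0.2187, 0.0776]
orientation: [-0.213, 0.977, 0.0, 0.001]
force: [-0.6, -0.8, 0.6]
gripper_width: 0.004
grip_force: 0.0
```

Run:
```python
from h import *
s=manip.observe();Y=yaw(s);a=np.radians(Y);ty=np.array([np.cos(a),np.sin(a)]);tx=np.array([-ty[1],ty[0]])
d=np.array([.439,.2852])-s["tcp_pos"][:2];print(s["tcp_pos"],Y,s["force"],"pivot in tool x,y (want -.015,.066)",d@tx,d@ty)
```

```text
[0.44737625 0.21866452 0.07759966] 114.60334376695106 [-0.61077878 -0.77273968  0.55535614] pivot in tool x,y (want -.015,.066) -0.02008518900608238 0.06398215872847111
```

move_arm(targets=[[-1,-0.004,0,0,0,0,0],[-1,-0.003,0,0,0,0,0],[-1,0,0,0,0,0,0],[-1,0,0,0,0,0,0]])

```text
time: 27.38
tcp_pos: [0.4501, 0.22, 0.0766]
orientation: [-0.214, 0.977, -0.001, -0.002]
force: [-4.1, -3.2, 3.5]
gripper_width: 0.006
grip_force: 2.4
```

move_arm(targets=[[-1,-0.003,0,0,0,0,0],[-1,0,0,0,0,0,0],[-1,0,0,0,0,0,0]])

```text
time: 27.63
tcp_pos: [0.4503, 0.22, 0.0762]
orientation: [-0.214, 0.977, -0.001, -0.004]
force: [-8.9, -5.6, 6.8]
gripper_width: 0.007
grip_force: 4.7
```

move_arm(targets=[[-1,-0.003,0,0,0,0,0],[-1,0,0,0,0,0,0],[-1,0,0,0,0,0,0]])

```text
time: 27.88
tcp_pos: [0.4506, 0.22, 0.0758]
orientation: [-0.214, 0.977, -0.002, -0.007]
force: [-10.0, -7.5, 10.2]
gripper_width: 0.005
grip_force: 6.9
```

The latch resists hard with no more motion. I'm backing off and rising to check its angle.

move_arm(targets=[[-1,0.015,0,0,0,0,0],[-1,0.015,0,0,0,0,0],[-1,0,0,-0.04,0,0,0],[-1,0,0,-0.05,0,0,0],[-1,0,0,-0.05,0,0,0]])

```text
time: 28.3
tcp_pos: [0.4343, 0.2131, 0.1821]
orientation: [-0.214, 0.977, 0.0, -0.001]
force: [1.2, 0.4, 0.5]
gripper_width: 0.006
grip_force: 0.0
```

move_arm(targets=[[-1,0,0,-0.05,0,0,0],[-1,-0.03,0.02,-0.04,0,0,0],[-1,-0.03,0.02,0,0,0,0],[-1,0,0,0,0,0,0],[-1,0,0,0,0,0,0]])

```text
time: 28.72
tcp_pos: [0.4641, 0.2602, 0.2495]
orientation: [-0.215, 0.977, 0.0, 0.0]
force: [0.5, -0.6, -0.7]
gripper_width: 0.006
grip_force: 0.0
```

move_arm(targets=[[-1,0,0,0,0,0,0],[-1,0,0,0,0,0,0]])

```text
time: 28.88
tcp_pos: [0.4626, 0.2586, 0.2481]
orientation: [-0.214, 0.977, -0.0, -0.001]
force: [-0.2, 0.2, -1.1]
gripper_width: 0.007
grip_force: 0.0
```

Run:
```python
from h import *
import pickle
s=manip.observe();im=imaging.read_camera("wrist")[:,:,::-1];cv2.imwrite("pics/w10.png",im);pickle.dump(s,open("w10.pkl","wb"));c=cam("wrist",s)
print(s["tcp_pos"],yaw(s),s["time"])
h=cv2.cvtColor(im,cv2.COLOR_BGR2HSV);m=cv2.inRange(h,(8,180,60),(28,255,255));n,l,st,ce=cv2.connectedComponentsWithStats(m)
for k in range(1,n):
    if st[k][4]>60: print(st[k],ce[k])
pv=np.array([.439,.2852]);q=lambda t,z:proj(c,[pv[0]+.066*np.cos(np.radians(t)),pv[1]+.066*np.sin(np.radians(t)),z]).round(1)
print("pivot",proj(c,[*pv,.06]),[(t,q(t,.102)) for t in(285,290,294.75,298)])
g=np.clip((im/255.)**.5*255,0,255).astype(np.uint8)[0:300,140:440]
cv2.imwrite("pics/m10.png",cv2.resize(g,None,fx=2,fy=2,interpolation=2))
```

```text
[0.46258304 0.25861682 0.24805875] 114.76063061722566 28.8833
[402  38  35  56 434] [419.3640553   67.29953917]
[539 114  21  35 170] [551.37058824 134.87647059]
[249 175  74  19 778] [288.2403599  183.41645244]
[243 183  14  14 149] [249.24832215 189.9261745 ]
[274 299   5  68 214] [275.60280374 334.43925234]
[287 298   5  69 223] [288.78923767 333.31838565]
pivot [314.4380671  184.73269769] [(285, array([249.1, 179.5])), (290, array([248.4, 185.6])), (294.75, array([248.3, 191.4])), (298, array([248.5, 195.3]))]
```

View pics/m10.png

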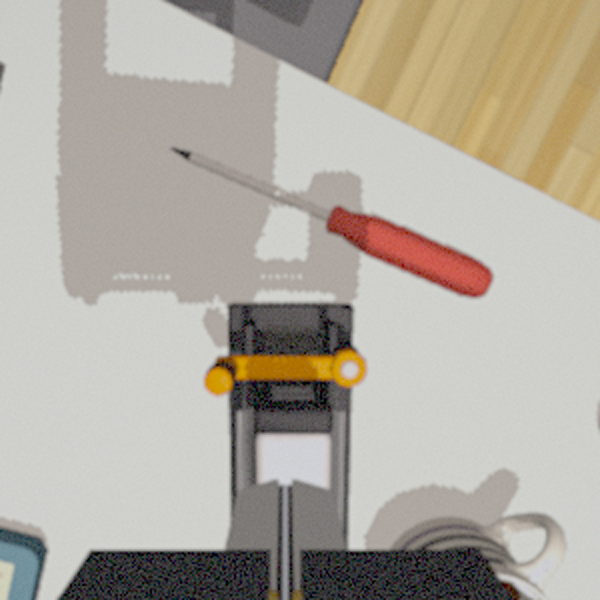

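The latch lies straight across behind the case, with its post at (220,378) in the crop and its pivot at (348,369). The measured post pixel is within about 1.3° of the closed prediction. A last numeric check on the case follows.

Run:
```python
from h import *
import pickle
s=pickle.load(open("w10.pkl","rb"));c=cam("wrist",s);a=np.radians(24.75);R=np.array([[np.cos(a),np.sin(a)],[-np.sin(a),np.cos(a)]]);O=np.array([.5346,.2952])
im=cv2.imread("pics/w10.png");g=cv2.cvtColor(im,cv2.COLOR_BGR2GRAY)[195:235,275:295].mean(1);r=195+np.argmax(np.diff(g))+1
for z in(.117,.122):print("white edge dock xy (want -.070)",r,R@(onz(c,(286,r),z)[:2]-O))
pv=onz(c,(314,184.5),.058)[:2];print("pivot dock",R@(pv-O))
po=onz(c,(249.2,189.9),.102)[:2];d=po-pv;print("latch angle",2.6+np.radians((np.degrees(np.arctan2(d[1],d[0]))+65.25)),np.hypot(*d))
b=cv2.imread("pics/scene0.png").astype(int);n=imaging.read_camera("scene")[:,:,::-1].astype(int);print("rack M/L change",np.abs(b-n)[280:350,170:262].mean(), manip.observe()["time"])
```

```text
white edge dock xy (want -.070) 217 [-0.06984906  0.00030791]
white edge dock xy (want -.070) 217 [-0.07107786  0.00025289]
pivot dock [-0.09095493  0.03065689]
latch angle 2.577762634297053 0.06486714005029574
rack M/L change 6.396428571428571 28.9833
```

```bash
python3 -c "
from plant import manip
print(manip.hand_in())"
```

```text
the job is handed in; nothing more can be done
None
```

The heavy case (the rack's +y bay, about 5.6 N) is pressed home in the dock with the latch closed to about 2.58 rad on its stop; the middle case hefted light and went back in its bay, the third was judged light without hefting, and the job is handed in at about 29 s.

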